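# Clamp and probe control modules in the test fixture

### The job

Load the control modules that are on the bench into the test fixture, each sitting flat in the slot of its own colour, swing the hold-down frame fully shut over them and turn both black turnbuttons all the way across the frame's front bar to secure it. Then take the test probe off its hook, touch its tip to the brass pad of each loaded module in the order red, yellow, green, blue, and hang the probe back on its hook, upright. There may be fewer than four modules; leave everything else on the bench alone.

Things in the scene. Friction and masses are not known exactly. Their poses are not given: they have to be found in the camera images.
- fixture: Test fixture, fixed: aluminium plate 205 x 330 mm, 15 mm thick. Origin on the bench under its middle; x points to the hinge, away from the robot; y left. Slots at x = 0, y = +105 (red), +35 (yellow), -35 (green), -105 mm (blue), floor (15 mm up) and front tag in their colour, 96 (x) x 46 (y) mm between ribs 6 mm high; module length along x, either way round. Frame hinge axis: x = +68, z = 68 mm.
- frame (a joint): Hold-down frame (rad): 0 shut, flat; 1.95 wide open, leaning back past upright; starts open. Stiff hinge: stays where it is left, under 5 N at the front bar moves it. Grey, bars 12 mm thick, 292 mm wide (y); front and rear bars 22 mm wide, window 72 (x) x 260 (y) mm. Shut, its underside is 2 mm above the modules' tops, its upper face 74 mm above the bench. A turned tongue blocks it.
- frame_bar (a point): Middle of the front bar, on the face that is uppermost when shut (it looks away from the robot when open): 115 mm from the hinge axis along the frame, 6 mm above the bar's mid-plane, in which the axis lies; the bar reaches 11 mm further out and 11 mm inward. Push this face to shut the frame.
- button_left (a joint): Angle of the left turnbutton about its upright pivot (rad): 0 its tongue points sideways out along the fixture's +y, clear of the frame; 1.571 (its stop) the tongue points along fixture +x, over the frame's front bar. It grows clockwise seen from above. Light friction (0.04 N m); it stays where it is left. Starts between 0 and 0.35.
- thumb_left (a point): On the pivot of the left turnbutton, 106 mm above the bench, at fixture x = -78, y = +127 mm. The black thumb tab here lies along the tongue: 40 mm long (24 towards the tongue's tip, 16 behind the pivot), 10 mm thick, 82 to 112 mm above the bench. Tongue below it: 16 mm wide, 6 thick, reaching 36 mm from the pivot. Pinch the tab and twist it, or push it round.
- button_right (a joint): Angle of the right turnbutton about its upright pivot (rad): 0 its tongue points sideways out along the fixture's -y, clear of the frame; 1.571 (its stop) the tongue points along fixture +x, over the frame's front bar. It grows counterclockwise seen from above. Light friction (0.04 N m); it stays where it is left. Starts between 0 and 0.35.
- thumb_right (a point): On the pivot of the right turnbutton, 106 mm above the bench, at fixture x = -78, y = -127 mm. The black thumb tab here lies along the tongue: 40 mm long (24 towards the tongue's tip, 16 behind the pivot), 10 mm thick, 82 to 112 mm above the bench. Tongue below it: 16 mm wide, 6 thick, reaching 36 mm from the pivot. Pinch the tab and twist it, or push it round.
- module_red: Grey control module with two red terminal strips on top, 90 (x) x 40 (y) x 45 (z) mm, about 0.16 kg. Origin at the centre of its underside. May be absent. Upright on the bench at the start.
- pad_red (a point): Centre of the round brass test pad, 18 mm across, in the middle of the red module's top face.
- module_yellow: Grey control module with two yellow terminal strips on top, 90 (x) x 40 (y) x 45 (z) mm, about 0.16 kg. Origin at the centre of its underside. May be absent. Upright on the bench at the start.
- pad_yellow (a point): Centre of the round brass test pad, 18 mm across, in the middle of the yellow module's top face.
- module_green: Grey control module with two green terminal strips on top, 90 (x) x 40 (y) x 45 (z) mm, about 0.16 kg. Origin at the centre of its underside. May be absent. Upright on the bench at the start.
- pad_green (a point): Centre of the round brass test pad, 18 mm across, in the middle of the green module's top face.
- module_blue: Grey control module with two blue terminal strips on top, 90 (x) x 40 (y) x 45 (z) mm, about 0.16 kg. Origin at the centre of its underside. May be absent. Upright on the bench at the start.
- pad_blue (a point): Centre of the round brass test pad, 18 mm across, in the middle of the blue module's top face.
- probe: Spring-tipped test probe hanging upright on the hook, round, 185 mm long, 0.15 kg. Origin at its relaxed tip, z up along it. From the tip: plunger 6 mm across to 18 mm (springs in up to 12 mm: 1 N to start, 4 N fully in), nose widening to 28 mm across (34 to 76 mm), neck 14 mm across (76 to 105), orange collar 40 mm across (105 to 112), black handle 22 mm across (112 to 185), to be gripped.
- probe_tip (a point): Point of the probe's spring plunger.
- probe_collar (a point): Centre of the underside of the probe's collar, 105 mm above the relaxed tip.
- hook: Fixed: post at the back (+x, 38 mm behind the seat), yellow fork on top with prongs to -x. Origin on the bench under the seat. Throat 22 mm wide (y), open at -x, closed 18 mm behind the seat; prongs 6 mm thick, top 135 mm up, ending 33 mm before the seat in lips 8 mm high, 6 thick. The neck enters sideways from -x, collar above the lips, then is lowered; off in reverse.
- screwdriver: Screwdriver 190 mm long lying on the bench: a bystander, leave it alone
- multimeter: Yellow multimeter 150 x 75 x 34 mm: a bystander, leave it alone
- tape: White roll of tape 66 mm across, 19 mm high: a bystander, leave it alone
- duct: Piece of grey cable duct 180 x 40 x 40 mm: a bystander, leave it alone
Not all that is in view belongs to the job. Leave any purple look-alike of the module_blue alone.

How it is judged (in metres and radians):
On the way, in this order (a step that is already met when the one before it is completed fails the run):
1. every module on the bench sits flat in the slot of its own colour, with the hold-down frame still open (x of module_red in the frame of fixture between -0.006 and 0.006 m and y of module_red in the frame of fixture between 0.099 and 0.111 m and z of each of module_red, module_yellow, module_green, module_blue in the frame of fixture below 0.018 m and angle between each of module_red, module_yellow, module_green, module_blue's own z axis and vertical below 0.06 rad and x of module_yellow in the frame of fixture between -0.006 and 0.006 m and y of module_yellow in the frame of fixture between 0.029 and 0.041 m and x of module_green in the frame of fixture between -0.006 and 0.006 m and y of module_green in the frame of fixture between -0.041 and -0.029 m and x of module_blue in the frame of fixture between -0.006 and 0.006 m and y of module_blue in the frame of fixture between -0.111 and -0.099 m and value of joint frame above 0.8 rad), for 0.3 s.
2. the hold-down frame is shut over the modules (value of joint frame below 0.05 rad), for 0.2 s.
3. both turnbuttons are turned across the shut frame (value of joint each of button_left, button_right above 1.35 rad and value of joint frame below 0.05 rad), for 0.2 s.
4. the probe tip presses on the brass pad of the red module (horizontal distance between probe_tip and pad_red below 0.009 m and contact force between probe and module_red above 0.5 N), for 0.2 s.
5. the probe tip presses on the brass pad of the yellow module (horizontal distance between probe_tip and pad_yellow below 0.009 m and contact force between probe and module_yellow above 0.5 N), for 0.2 s.
6. the probe tip presses on the brass pad of the green module (horizontal distance between probe_tip and pad_green below 0.009 m and contact force between probe and module_green above 0.5 N), for 0.2 s.
7. the probe tip presses on the brass pad of the blue module (horizontal distance between probe_tip and pad_blue below 0.009 m and contact force between probe and module_blue above 0.5 N), for 0.2 s.
At the end, for the whole second after the job is handed in: Every module present is flat in its slot (within 6 mm each way, 3 mm in height), frame shut (below 0.05 rad), both turnbuttons beyond 1.35 rad, probe at rest on its hook by the collar, upright (within 16 mm of the seat, 4 mm in height, 0.1 rad) (all of step 3 and x of module_red in the frame of fixture between -0.006 and 0.006 m and y of module_red in the frame of fixture between 0.099 and 0.111 m and z of each of module_red, module_yellow, module_green, module_blue in the frame of fixture below 0.018 m and angle between each of module_red, module_yellow, module_green, module_blue's own z axis and vertical below 0.06 rad and x of module_yellow in the frame of fixture between -0.006 and 0.006 m and y of module_yellow in the frame of fixture between 0.029 and 0.041 m and x of module_green in the frame of fixture between -0.006 and 0.006 m and y of module_green in the frame of fixture between -0.041 and -0.029 m and x of module_blue in the frame of fixture between -0.006 and 0.006 m and y of module_blue in the frame of fixture between -0.111 and -0.099 m and horizontal distance between probe_collar and hook below 0.016 m and z of probe_collar in the frame of hook between 0.131 and 0.139 m and angle between probe's own z axis and vertical below 0.1 rad and linear speed of probe below 0.03 m/s); the robot touches nothing.
It fails at once if the screwdriver is pushed more than 5 cm aside (distance of screwdriver from where it was at the start of the episode above 0.05 m).
It fails at once if the multimeter is pushed more than 5 cm aside (distance of multimeter from where it was at the start of the episode above 0.05 m).
It fails at once if the tape roll is pushed more than 5 cm aside (distance of tape from where it was at the start of the episode above 0.05 m).
It fails at once if the cable-duct offcut is pushed more than 5 cm aside (distance of duct from where it was at the start of the episode above 0.05 m).
Of module_red, module_yellow, module_green, module_blue only 3 to 4 are there at a start; the rules pass over those that are not, and their reading is None.
At some moment in a run one of module_red, module_yellow, module_green, module_blue may be knocked a few centimetres aside while the robot is not near it.
It also fails if it takes over 210 s, if anything falls off the work surface, if the arm or the gripper's body presses on something with over 40 N, if the wrist force passes 120 N, or if a joint passes its speed limit or range.

### The arm

A 6-joint arm with a two-finger parallel gripper is mounted at the origin on the work surface. World frame = base frame: x ahead of the robot, y to its left, z up, the work surface at z = 0. Lengths are in mm, angles in rad, forces in N, time in s.
With the tool pointing down it reaches from about 300 to 775 mm from the base axis. Payload 14.6 kg.
Tool frame: the origin (TCP) lies at the very end of the fingers, on their centre line; the grasp point (between the pads) lies 19 mm behind it; z points along the fingers, y is the line along which they close (so a half turn about z gives the same grasp; the last joint's range is limited). The gripper opens to 85 mm and grips with 20 to 120 N. Pads are 22 mm wide; open, the fingers measure 114 mm over their backs; the gripper's body (76 mm by 85 mm) begins 54 mm behind the grasp point. The pads swing forward as they close: fully open they stand 13 mm farther back than shut.
Start: joints at [-1.215, 0.3, 1.521, -0, 1.321, -0.067], TCP at [225.666, -501.562, 207.281] pointing down, gripper open.
Joint ranges: [-3.03, 3.03], [-0.79, 2.21], [0.23, 2.52], [-1.04, 4.18], [0, 3.07], [-2.55, 2.55]. Speed limits (rad/s): [2.22, 2.22, 2.57, 3.14, 3.14, 3.14].

### API

Orientations are given as a unit quaternion [x, y, z, w].
In Python, from cell import get_obs, grab_frame, hand_in gives the robot as it stands. The module is installed in compiled form; this text tells all that it offers.
- The arm moves only by the shell command python3 -m creep 'ROWS' [OPENING] [FORCE]. ROWS is JSON, a list that holds one entry, the list of rows, each a list of 4 numbers: the shift along the tool's x, y, z in cm, then the turn about the tool's z in degrees. In form: [[[x, y, z, yaw], ...]]. A call has 1 to 8 rows; each row shifts and turns the commanded pose from where the row before left it, along the tool's axes as they then stand; what a row does not reach is not made up. A row lasts 1/8 s, in which the tool goes at most 62.5 mm and 10.7 degrees, less where a joint would pass 70% of its speed; a pose out of reach is approached as far as the arm can. A call with a gripper value outside its range is refused whole. OPENING is the closure, from -1 (fully open) to 1 (shut), so that 0 is half open, set as the call begins (- or left out, the last holds). The fingers move at their own pace and stop on an object; FORCE is the grip in N (left out, the last holds). Time passes only in rows, so rows that do not move let the fingers close. It gives the time, the measured TCP pose, the force, the opening and the grip force at its end, in the units of the state.
- get_obs(): the state, without advancing time (a new reading comes with each control period).
- grab_frame(name): name is "scene" or "side" or "wrist"; returns a dict with "image" (420x560x3 uint8, blue, green, red), "intrinsics" (3x3 intrinsics, pixels), "k1" (the pictures are not rectified: a ray, as slopes to the right and down, at radius r is drawn at 1 + k1 r^2 times it, then the intrinsics apply), "rvec" (rotation vector, rad) and "tvec" (3), from world to camera coordinates, as OpenCV has them. Camera axes: x right, y down, z forward; pixel columns grow to the right and rows downward; lengths in mm; the calibration is good to about 2 mm. A picture is of the moment at which its call begins. There is no depth.
- hand_in(): hands the job in; it is judged then, once.
The state is a dict: "clock": time; "q": joint angles; "qd": joint speeds; "joint_efforts": joint torques, N m; "tool_pos": TCP position; "tool_rot": TCP orientation; "ft_force": force on the tool from outside, world axes, zero at the start; "torque": the same for the moment, N m; "width": opening from 0.0 (shut) to 1.0 (fully open); "finger_force": force on a finger pad.
Only numpy, scipy, OpenCV 4.12 (cv2) and the standard library are available. Lean on these libraries where they do the work, as an engineer would, in place of code of your own. Each camera call takes 0.05 s, during which the arm holds its last target. There are 200 camera calls.

## Working session

There is one attempt and no reset: what is moved stays moved. The work goes in short steps, Python scripts to look and compute and a shell command to move; the robot and the scene stay as the last step left them, time stands still between calls to the robot, and variables do not carry over. Pictures are saved under pics/ and viewed, at most 14 in all, crops included, and the job is handed in when it is done.

```bash
mkdir -p pics; ls; cat > h.py <<'E'
import numpy as np, cv2
from cell import get_obs, grab_frame
def snap(name,fn):
    f=grab_frame(name); cv2.imwrite('pics/'+fn+'.png',f['image']); np.savez('pics/'+fn+'.npz',**{k:np.array(v) for k,v in f.items()}); return f
def load(fn):
    return np.load('pics/'+fn+'.npz')
def D(f): return np.array([float(f['k1']),0,0,0,0])
def px2w(f,uv,z):
    # undistort by cv2 and intersect plane z
    K=np.array(f['intrinsics'],float); uv=np.array(uv,float).reshape(-1,1,2)
    n=cv2.undistortPoints(uv,K,D(f),None,None,None).reshape(-1,2)
    R=cv2.Rodrigues(np.array(f['rvec'],float))[0]; t=np.array(f['tvec'],float).reshape(3)
    C=-R.T@t; d=np.c_[n,np.ones(len(n))]@R
    z=np.broadcast_to(z,len(n)); return C+d*((z-C[2])/d[:,2])[:,None]
def proj(f,P):
    return cv2.projectPoints(np.array(P,float).reshape(-1,1,3),np.array(f['rvec'],float),np.array(f['tvec'],float),np.array(f['intrinsics'],float),D(f))[0].reshape(-1,2)
E
python3 - <<'E'
from h import *
import numpy as np
for n in ['scene','side','wrist']:
    f=snap(n,n+'0'); R=cv2.Rodrigues(np.array(f['rvec'],float))[0]
    print(n,(-R.T@np.array(f['tvec']).reshape(3)).round(),f['k1'],np.array(f['intrinsics']).round(1).tolist())
o=get_obs();print({k:np.round(v,3).tolist() for k,v in o.items()})
a=cv2.imread('pics/scene0.png')
E
```

```text
pics
scene [1336.  -25. 1395.] -0.06623918733659788 [[491.0, 0.0, 272.5], [0.0, 491.0, 205.3], [0.0, 0.0, 1.0]]
side [  440. -1016.   783.] -0.14365226133824174 [[441.2, 0.0, 276.2], [0.0, 441.2, 208.9], [0.0, 0.0, 1.0]]
wrist [ 300. -468.  373.] 0.025653178445418274 [[355.1, 0.0, 279.4], [0.0, 355.1, 211.9], [0.0, 0.0, 1.0]]
{'clock': 0.15, 'q': [-1.215, 0.3, 1.521, -0.0, 1.321, -0.067], 'qd': [-0.0, -0.003, -0.0, -0.0, -0.003, -0.0], 'joint_efforts': [0.0, -54.367, -36.189, -0.0, 0.003, 0.0], 'tool_pos': [225.576, -501.408, 206.855], 'tool_rot': [0.978, 0.21, -0.0, -0.0], 'ft_force': [0.265, -0.489, 0.336], 'torque': [0.003, -0.025, 0.01], 'finger_force': 0.0, 'width': 1.002}
```

View pics/scene0.png

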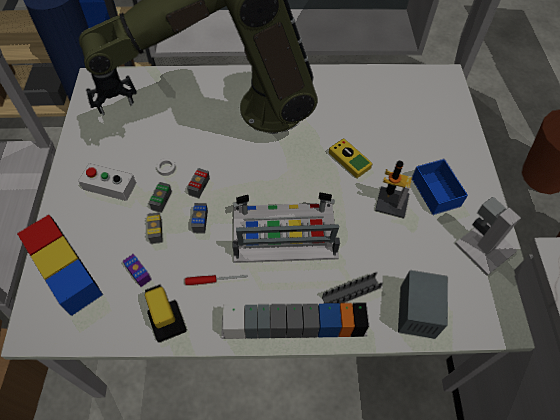

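View pics/side0.png

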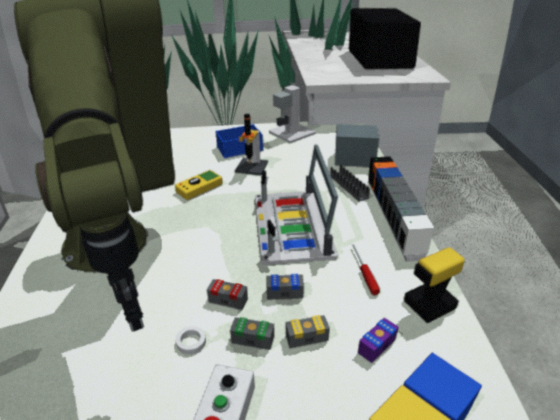

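```bash
python3 - <<'E'
from h import *
a=cv2.imread('pics/scene0.png'); b=cv2.imread('pics/side0.png')
# 1: scene modules+fixture
c=cv2.resize(a[160:270,130:350],None,fx=3.6,fy=3.6,interpolation=cv2.INTER_CUBIC);cv2.imwrite('pics/c1.png',c)
l=cv2.resize(a[150:225,360:420],None,fx=6,fy=6,interpolation=cv2.INTER_CUBIC)
r=cv2.resize(b[100:190,220:280],None,fx=5,fy=5,interpolation=cv2.INTER_CUBIC)
cv2.imwrite('pics/c2.png',np.hstack([l,r]))
E
```

```text
(no output)
```

View pics/c1.png

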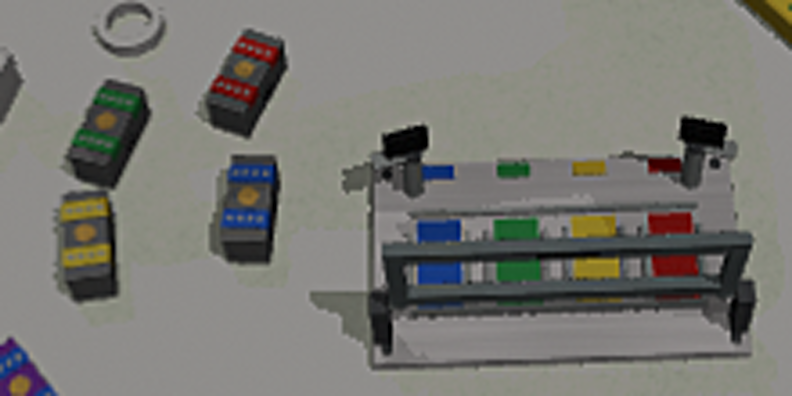

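View pics/c2.png

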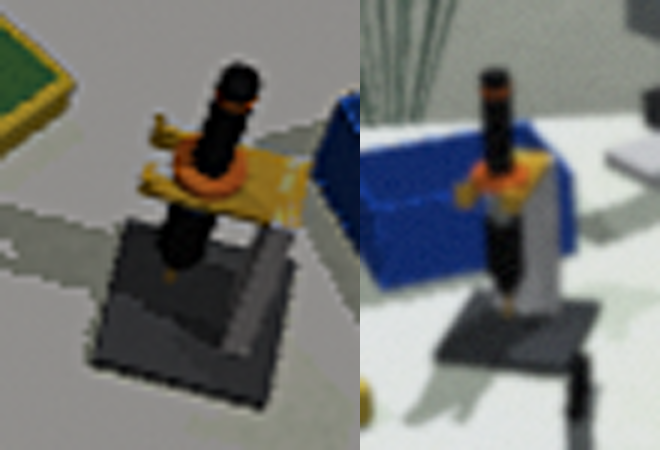

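```bash
python3 - <<'E'
from h import *
f=load('scene0')
def s(pts,z,k=3.6,o=(130,160)):
    p=(np.array(pts,float)+.5)/k-.5+np.array(o); return px2w(f,p,z).round(1)
for n,p in dict(red=[(244,69),(257,48),(233,91)],green=[(106,121),(118,99),(94,142)],yellow=[(85,233),(84,211),(85,256)],blue=[(248,196),(252,172),(245,218)]).items():
    w=s(p,45); d=w[2]-w[1]; print(n,w[0],np.linalg.norm(d),'ang deg',np.degrees(np.arctan2(d[1],d[0])))
w=s([(372,366),(750,352),(735,150),(375,155)],15);print('plate',w.tolist(),w.mean(0),np.linalg.norm(w[0]-w[1]),np.linalg.norm(w[1]-w[2]))
d=w[0]-w[3]+w[1]-w[2]; e=w[1]-w[0]+w[2]-w[3];print(np.degrees(np.arctan2(d[1],d[0])),np.degrees(np.arctan2(e[1],e[0])))
print('tabs',s([(406,137),(703,130)],112))
print('tags',s([(437,172),(513,170),(589,168),(664,165)],15))
t=lambda p,z:s(p,z,6,(360,150))
print('collar',t([(210,165)],135+3.5),'top',t([(240,75)],215),'tip',t([(168,278)],30),'prongs',t([(158,130),(148,188),(290,165),(280,220)],135))
E
```

```text
red [ 368.4 -255.    45. ] 52.75699005819042 ang deg -21.458566604749617
green [ 425.1 -378.8   45. ] 50.39017761429309 ang deg -19.837390204547457
yellow [ 544.4 -384.8   45. ] 46.58798128272992 ang deg 7.399594659887122
blue [ 508.1 -242.4   45. ] 48.412601665268944 ang deg -3.9085442944594337
plate [[663.4, -129.5, 15.0], [655.2, 198.3, 15.0], [446.3, 202.9, 15.0], [446.8, -132.0, 15.0]] [552.925  34.925  15.   ] 327.9025464981936 208.95064010430792
-0.2827735841814402 90.75214221801427
tabs [[491.1 -98.  112. ]
 [487.6 160.7 112. ]]
tags [[466.3 -74.4  15. ]
 [465.2  -4.3  15. ]
 [464.1  66.   15. ]
 [461.8 135.6  15. ]]
collar [[437.5 383.4 138.5]] top [[436.4 382.5 215. ]] tip [[437.1 383.1  30. ]] prongs [[411.7 360.1 135. ]
 [449.4 349.4 135. ]
 [435.5 427.4 135. ]
 [470.8 416.2 135. ]]
```

```bash
cat >> h.py <<'E'
def pose():
    o=get_obs(); p=np.array(o['tool_pos']); q=o['tool_rot']; from scipy.spatial.transform import Rotation as Ro
    R=Ro.from_quat(q).as_matrix(); return p,np.degrees(np.arctan2(R[1,0],R[0,0])),R,o
def go(x,y,z,phi=None):
    p,ph,R,o=pose(); d=R.T@(np.array([x,y,z])-p)/10
    dp=0 if phi is None else (ph-phi+180)%360-180
    print('t %.1f at'%o['clock'],p.round(1),'phi %.1f'%ph,'q1,q6',np.degrees(np.array(o['q'])[[0,5]]).round(),'| shift cm',d.round(2),'then yaw',round(dp,1),'| F',np.round(o['ft_force'],1),'w',round(o['width'],3))
E
python3 -m creep '[[[4.2,-0.3,-0.4,0],[4.2,-0.3,-0.4,0],[4.2,-0.3,-0.4,0],[4.2,-0.3,-0.4,0],[4.2,-0.3,-0.4,0],[4.2,-0.3,-0.4,0],[4.2,-0.3,-0.4,0],[4.2,-0.3,-0.4,0]]]' -1
python3 -m creep '[[[0,0,0,-10],[0,0,0,-10],[0,0,0,-10],[0,0,0,-10],[0,0,0,-10],[0,0,0,-10],[0,0,0,-10],[0,0,0,-10]]]'
python3 -m creep '[[[0,0,0,-10],[0,0,0,-10],[0,0,0,-10],[0,0,0,-10],[0,0,0,-10],[0,0,0,-7],[0,0,0,0],[0,0,0,0]]]'
python3 -c "
from h import *
go(525,-340,240,160)
f=snap('wrist','w1')"
```

```text
clock: 1.15
tool_pos: [523.3, -341.0, 239.2]
tool_rot: [0.978, 0.21, -0.0, -0.0]
ft_force: [-0.6, -0.4, -0.7]
width: 0.998
finger_force: 0.0
clock: 2.15
tool_pos: [522.1, -341.7, 238.9]
tool_rot: [0.612, 0.791, -0.0, -0.0]
ft_force: [0.3, 0.6, 0.0]
width: 0.999
finger_force: 0.0
clock: 3.15
tool_pos: [522.2, -341.8, 239.1]
tool_rot: [0.164, 0.986, 0.0, -0.0]
ft_force: [0.5, 0.0, -0.6]
width: 1.0
finger_force: 0.0
t 3.1 at [ 522.2 -341.8  239.1] phi 161.1 q1,q6 [ -37. -108.] | shift cm [-0.21  0.26 -0.09] then yaw 1.1 | F [ 0.5  0.  -0.6] w 1.0
```

View pics/w1.png

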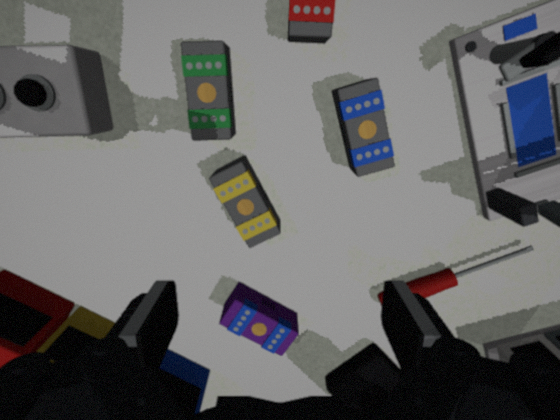

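Wrist view: green pad at (206,92), yellow pad (245,207), blue pad (367,129), purple decoy at (259,329), red cut off at the top (312,10).

```bash
python3 - <<'E'
from h import *
f=load('w1')
for n,p in dict(green=[(206.5,92),(205,65),(209,119)],yellow=[(245.5,207),(235,187),(256,226)],blue=[(367.5,129.5),(361,104),(374,154)]).items():
    w=px2w(f,p,45); d=w[2]-w[1]; print(n,w[0].round(1),np.linalg.norm(d).round(1),'yaw',np.degrees(np.arctan2(d[1],d[0])).round(1))
w=px2w(f,[(520,26),(532,122)],15);print(w)
go(508,-242,120,177)
E
```

```text
green [ 422.3 -381.4   45. ] 48.7 yaw -18.4
yellow [ 542.4 -387.    45. ] 48.3 yaw 6.8
blue [ 506.4 -244.4   45. ] 51.1 yaw 0.2
[[464.79129427 -75.51087965  15.        ]
 [560.79134213 -73.9452927   15.        ]]
t 3.2 at [ 522.2 -341.8  239.2] phi 161.1 q1,q6 [ -37. -108.] | shift cm [ 4.58  8.98 11.92] then yaw -15.9 | F [-0.3 -0.3  0. ] w 1.002
```

```bash
python3 -m creep '[[[0,0,0,-8.5],[0,0,0,-8.5],[0.6,3.2,4,0],[0.6,3.2,4,0],[0.6,3.3,4,0],[0,0,0,0],[0,0,0,0]]]'
python3 -c "
from h import *
go(507,-243.5,12,178)
f=snap('wrist','w2')"
```

```text
clock: 4.08
tool_pos: [507.8, -244.9, 120.3]
tool_rot: [0.016, 1.0, -0.0, 0.001]
ft_force: [-0.9, -0.6, 0.2]
width: 1.0
finger_force: 0.0
t 4.1 at [ 507.8 -244.9  120.3] phi 178.2 q1,q6 [ -29. -118.] | shift cm [ 0.1   0.15 10.83] then yaw 0.2 | F [-0.9 -0.6  0.2] w 1.0
```

View pics/w2.png

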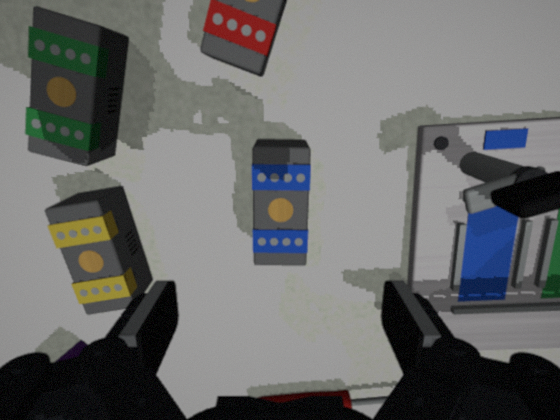

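Blue module centred, pad at (280.5,210), strips at (280,177) and (280,241); blue tag at (505,138), slot floor around (488,250).

```bash
python3 - <<'E'
from h import *
f=load('w2')
w=px2w(f,[(280.5,210),(280.5,177.5),(280,241),(90,261),(61.5,92)],45);print(w.round(1)); d=w[2]-w[1];print(np.degrees(np.arctan2(d[1],d[0])))
print(px2w(f,[(485,129),(526,128),(526,149),(486,150)],15).round(1)); print('floor corners',px2w(f,[(459,300),(505,299)],15))
p=px2w(f,[(280.5,210)],45)[0]; go(p[0],p[1],12,178)
E
```

```text
[[ 506.1 -244.4   45. ]
 [ 482.4 -243.7   45. ]
 [ 530.1 -245.5   45. ]
 [ 541.6 -387.6   45. ]
 [ 422.6 -381.3   45. ]]
-2.227545447769689
[[457.8 -91.7  15. ]
 [458.2 -62.2  15. ]
 [473.7 -59.2  15. ]
 [473.3 -88.5  15. ]]
floor corners [[603.29355816 -92.08072675  15.        ]
 [603.20022377 -53.05762235  15.        ]]
t 4.1 at [ 508.  -245.3  120.6] phi 178.2 q1,q6 [ -29. -118.] | shift cm [ 0.21  0.09 10.86] then yaw 0.2 | F [-0.8  0.2  1. ] w 1.0
```

```bash
python3 -m creep '[[[0.2,0.1,3.6,0],[0,0,3.6,0],[0,0,3.6,0],[0,0,0,0]]]'
python3 -m creep '[[[0,0,0,0],[0,0,0,0],[0,0,0,0],[0,0,0,0],[0,0,0,0],[0,0,0,0]]]' 1 40
python3 -m creep '[[[0,0,-4,0],[0,0,-4,0],[0,0,-4,0],[0,0,0,0],[0,0,0,0]]]'
python3 -c "
from h import *
go(556,-72,130,181)"
```

```text
clock: 4.62
tool_pos: [504.6, -243.6, 10.1]
tool_rot: [0.016, 1.0, 0.001, -0.001]
ft_force: [0.2, -0.1, 0.7]
width: 0.994
finger_force: 0.0
clock: 5.38
tool_pos: [506.0, -243.8, 12.9]
tool_rot: [0.016, 1.0, -0.001, 0.001]
ft_force: [-1.2, -1.1, 6.9]
width: 0.451
finger_force: 39.5
clock: 6.0
tool_pos: [504.9, -243.0, 130.8]
tool_rot: [0.016, 1.0, 0.0, -0.0]
ft_force: [0.3, 0.4, -2.0]
width: 0.449
finger_force: 41.7
t 6.0 at [ 504.9 -243.   130.8] phi 178.2 q1,q6 [ -29. -118.] | shift cm [-4.57 17.25  0.08] then yaw -2.8 | F [ 0.3  0.4 -2. ] w 0.449
```

```bash
python3 -m creep '[[[0,0,0,-2.8],[-1.35,4.25,-1.75,0],[-1.35,4.25,-1.75,0],[-1.35,4.25,-1.75,0],[-1.35,4.25,-1.75,0],[0,0,0,0],[0,0,0,0]]]'
python3 -c "
from h import *
go(556,-72,130,181)
f=snap('wrist','w3')"
```

```text
clock: 6.88
tool_pos: [555.7, -72.5, 199.9]
tool_rot: [-0.009, 1.0, 0.0, -0.001]
ft_force: [-0.2, -0.6, -1.4]
width: 0.452
finger_force: 41.7
t 6.9 at [555.7 -72.5 199.9] phi -179.0 q1,q6 [ -11. -102.] | shift cm [-0.04  0.05  6.99] then yaw 0.0 | F [-0.2 -0.6 -1.4] w 0.452
```

View pics/w3.png

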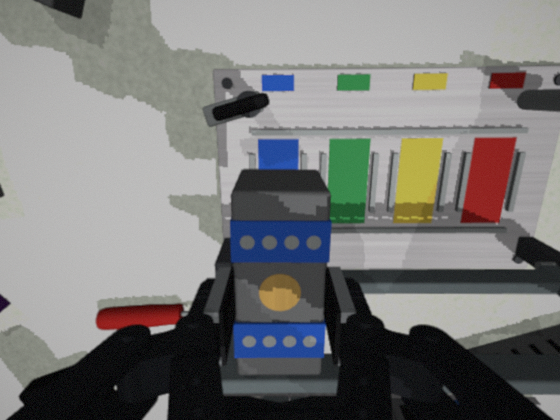

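Held blue module fine; tags at (278,82),(353,82),(430,81),(508,80); slot floors: green (331,139)-(370,138) top, (328,223)-(368,222) bottom; red (474,138)-(516,137), bottom (463,222)-(502,222).

```bash
python3 - <<'E'
from h import *
f=load('w3')
print('tags',px2w(f,[(278,82),(353,82),(430,81.5),(508,80)],15).round(1).tolist())
for n,p in dict(g=[(331,139),(370,138),(328,223),(368,222)],y=[(402,138),(442,137),(394,223),(435,222)],r=[(475,138),(516,137),(463,222),(503,222)]).items():
    w=px2w(f,p,15); print(n,w[:,:2].round(1).tolist(),w.mean(0).round(1))
print('plate corners',px2w(f,[(215,68),(224,271)],15).round(1))
w=px2w(f,[(280,292),(279,242),(280,341)],200-12.7+45);print('held',w.round(1),pose()[0])
i=f['image'];cv2.imwrite('pics/c3.png',cv2.resize(i[60:240,240:540],None,fx=2.6,fy=2.6,interpolation=cv2.INTER_CUBIC))
E
```

```text
tags [[464.9, -75.7, 15.0], [463.7, -6.3, 15.0], [462.4, 64.3, 15.0], [460.6, 134.8, 15.0]]
g [[515.8, -23.2], [514.3, 14.5], [602.9, -20.8], [601.0, 21.0]] [558.5  -2.1  15. ]
y [[513.8, 45.4], [512.4, 83.7], [601.6, 48.3], [599.7, 90.7]] [556.9  67.   15. ]
r [[512.9, 115.4], [511.5, 154.0], [599.2, 119.6], [598.4, 160.6]] [555.5 137.4  15. ]
plate corners [[ 454.  -133.4   15. ]
 [ 661.1 -131.9   15. ]]
held [[555.4 -72.4 232.3]
 [532.2 -73.2 232.3]
 [580.4 -72.  232.3]] [555.65467594 -72.90520272 199.97542203]
```

View pics/c3.png

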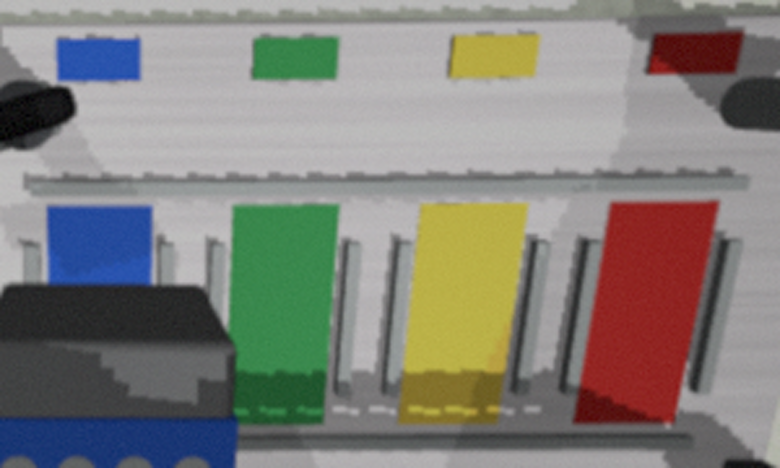

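```bash
python3 - <<'E'
from h import *
f=load('w3')
c=lambda p:((np.array(p,float)+.5)/2.6-.5+[240,60])
a=px2w(f,[c((380,191.5))],21);b=px2w(f,[c((460,434))],15);b2=px2w(f,[c((460,445))],21);print(a,b,b2)
# ribs between slots ends z=21: front rows ~238, rear rows ~392
print(px2w(f,[c((350,240)),c((342,392))],21))
# hinge-independent: yellow-rib pairs at z=21 : inner edges
print('y ribs inner',px2w(f,[c((410,238)),c((528,238)),c((398,392)),c((513,392))],21))
print('plate front edge',px2w(f,[c((60,22)),c((560,14))],15))
E
```

```text
[[509.06115238  27.54508317  21.        ]] [[605.19446563  72.38567604  15.        ]] [[607.64441272  70.52929266  21.        ]]
[[526.85250232  18.47053999  21.        ]
 [586.26292575  21.46429783  21.        ]]
y ribs inner [[525.77627781  40.56794076  21.        ]
 [525.15178012  83.96406257  21.        ]
 [585.8733117   43.32207985  21.        ]
 [585.07795188  87.99179339  21.        ]]
plate front edge [[453.29189214 -89.78120487  15.        ]
 [448.36371416  84.65767628  15.        ]]
```

```bash
python3 -m creep '[[[-0.33,0,3.9,-0.3],[0,0,3.9,0],[0,0,3.9,0],[0,0,3.5,0],[0,0,0,0],[0,0,0,0],[0,0,0,0],[0,0,0,0]]]'
python3 -c "
from h import *
go(558.9,-73,28,181.3)
f=snap('wrist','w4')
cv2.imwrite('pics/w4c.png',cv2.resize(f['image'][60:380,150:450],None,fx=1.8,fy=1.8))"
```

```text
clock: 7.92
tool_pos: [560.0, -72.4, 50.3]
tool_rot: [-0.012, 1.0, -0.0, 0.001]
ft_force: [0.1, 0.3, -1.6]
width: 0.452
finger_force: 41.7
t 7.9 at [560.  -72.4  50.3] phi -178.7 q1,q6 [ -11. -102.] | shift cm [ 0.11 -0.06  2.23] then yaw 0.0 | F [ 0.1  0.3 -1.6] w 0.452
```

View pics/w4c.png

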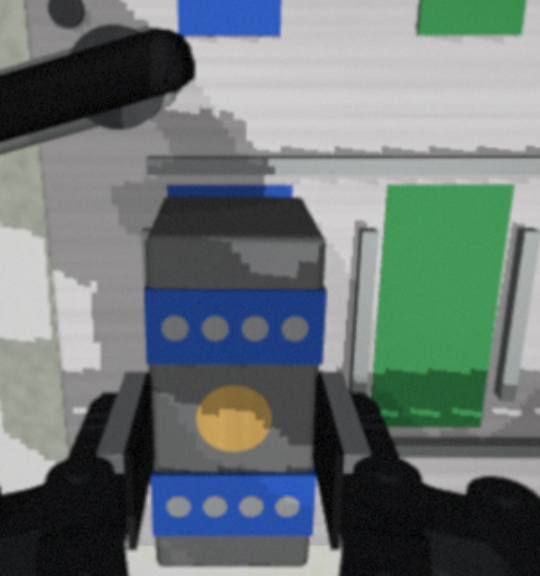

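```bash
python3 - <<'E'
from h import *
f=load('w4'); c=lambda p:((np.array(p,float)+.5)/1.8-.5+[150,60])
print('patch',px2w(f,[c((167,187)),c((292,186))],15).round(1))
print('gpatch',px2w(f,[c((387,185)),c((514,185)),c((371,424)),c((482,426))],15).round(1))
print('front wall',px2w(f,[c((240,172)),c((400,170))],21).round(1))
print('mod bottom',px2w(f,[c((166,199)),c((303,199))],37.6).round(1))
print('mod top',px2w(f,[c((146,237)),c((323,237)),c((158,565)),c((307,565)),c((234,418))],82.6).round(1))
E
```

```text
patch [[517.6 -94.6  15. ]
 [516.4 -55.   15. ]]
gpatch [[515.4 -25.   15. ]
 [514.6  14.8  15. ]
 [601.9 -22.2  15. ]
 [601.6  17.4  15. ]]
front wall [[511.3 -71.7  21. ]
 [509.6 -23.   21. ]]
mod bottom [[516.6 -92.7  37.6]
 [515.7 -53.9  37.6]]
mod top [[515.5 -92.4  82.6]
 [514.6 -54.2  82.6]
 [603.1 -91.   82.6]
 [602.2 -52.6  82.6]
 [559.6 -72.4  82.6]]
```

```bash
python3 -m creep '[[[0,-0.1,0.6,0],[0,0,0.5,0],[0,0,0.5,0],[0,0,0.4,0],[0,0,0.2,0],[0,0,0,0],[0,0,0,0]]]'
python3 -c "
from h import *
go(558.9,-73,28,181.3)"
```

```text
clock: 8.85
tool_pos: [559.5, -73.3, 27.9]
tool_rot: [-0.012, 1.0, -0.0, -0.0]
ft_force: [-5.0, -0.0, 7.5]
width: 0.453
finger_force: 42.6
t 8.8 at [559.5 -73.3  27.9] phi -178.7 q1,q6 [ -11. -103.] | shift cm [ 0.06  0.03 -0.01] then yaw 0.0 | F [-5.  -0.   7.5] w 0.453
```

```bash
python3 -m creep '[[[0,0,0,0],[0,0,0,0],[0,0,0,0],[0,0,-2,0],[0,0,-4,0],[0,0,-5,0],[0,0,-5,0],[0,0,0,0]]]' -0.3
python3 -c "
from h import *
go(366,-257,130,159)
f=snap('wrist','w5')
# blue module pad: brass blob
i=f['image'];h=cv2.cvtColor(i,cv2.COLOR_BGR2HSV);m=cv2.inRange(h,(10,90,90),(22,230,255))
n,l,s,c=cv2.connectedComponentsWithStats(m)
for k in range(1,n):
  if s[k,4]>80: print(c[k].round(1),s[k,4],px2w(f,c[k],60).round(1))
g=cv2.inRange(h,(100,120,60),(125,255,255))
n,l,s,c=cv2.connectedComponentsWithStats(g)
for k in range(1,n):
  if s[k,4]>80: print('b',c[k].round(1),s[k].tolist(),px2w(f,c[k],60).round(1))
"
```

```text
clock: 9.85
tool_pos: [561.0, -73.5, 191.2]
tool_rot: [-0.012, 1.0, -0.001, 0.003]
ft_force: [1.4, -0.3, -0.0]
width: 0.651
finger_force: 0.0
t 9.8 at [561.  -73.5 191.2] phi -178.7 q1,q6 [ -11. -102.] | shift cm [ 19.96 -17.88   6.02] then yaw 22.3 | F [ 1.4 -0.3 -0. ] w 0.651
[279.4 189.1] 329 [[559.4 -74.1  60. ]]
b [279.4  74. ] [264, 66, 32, 18, 522] [[467.1 -76.1  60. ]]
b [279.4 161.5] [256, 151, 49, 22, 869] [[535.4 -74.6  60. ]]
b [279.2 215.4] [257, 205, 46, 21, 754] [[583.4 -73.7  60. ]]
```

```bash
python3 -m creep '[[[0,0,0,7.4],[0,0,0,7.4],[0,0,0,7.4],[2.3,-4.8,0,0],[2.3,-4.8,0,0],[2.3,-4.8,0,0],[2.3,-4.8,2,0],[2.3,-4.8,4,0]]]' -1
python3 -m creep '[[[0,0,0,0],[0,0,0,0]]]'
cat >> h.py <<'E'
def pads(f,z=45):
    i=f['image'];h=cv2.cvtColor(i,cv2.COLOR_BGR2HSV)
    for nm,lo,hi,amin in [('pad',(10,90,60),(22,230,255),150),('red',(0,140,60),(6,255,255),200),('red',(174,140,60),(180,255,255),200),('yel',(23,120,60),(33,255,255),200),('grn',(50,100,40),(85,255,255),200),('blu',(100,120,60),(125,255,255),200)]:
        n,l,s,c=cv2.connectedComponentsWithStats(cv2.morphologyEx(cv2.inRange(h,lo,hi),cv2.MORPH_CLOSE,np.ones((9,9))))
        for k in range(1,n):
            if s[k,4]>amin: print(nm,c[k].round(1),s[k,4],px2w(f,c[k],z)[0].round(1))
E
python3 -c "
from h import *
go(366,-257,12,159)
f=snap('wrist','w6'); pads(f)"
```

```text
clock: 10.9
tool_pos: [367.6, -255.2, 128.7]
tool_rot: [0.181, 0.983, -0.0, 0.0]
ft_force: [1.1, -1.1, -1.1]
width: 0.996
finger_force: 0.0
clock: 11.15
tool_pos: [369.0, -254.0, 129.3]
tool_rot: [0.181, 0.983, 0.0, -0.0]
ft_force: [0.6, 0.2, 0.6]
width: 0.997
finger_force: 0.0
t 11.2 at [ 369.  -254.   129.3] phi 159.1 q1,q6 [ -39. -108.] | shift cm [ 0.17 -0.39 11.73] then yaw 0.1 | F [0.6 0.2 0.6] w 0.997
pad [274.2 206.8] 444 [ 366.3 -257.2   45. ]
red [274.2 175. ] 1381 [ 343.9 -248.5   45. ]
red [274.  236.9] 1165 [ 388.6 -266.    45. ]
red [258.  175.9] 429 [ 340.4 -259.6   45. ]
red [263.5 234.6] 296 [ 384.  -272.8   45. ]
yel [200.7 403.2] 608 [ 515.  -385.4   45. ]
grn [136.6 289.9] 256 [ 391.9 -384.7   45. ]
grn [179.7 342.4] 406 [ 449.5 -374.7   45. ]
blu [520.2 227.8] 575 [447.1 -91.9  45. ]
```

```bash
python3 -m creep '[[[0.13,-0.4,3.9,0.5],[0,0,3.9,0],[0,0,3.9,0],[0,0,0,0],[0,0,0,0]]]'
python3 -m creep '[[[0,0,0,0],[0,0,0,0],[0,0,0,0],[0,0,0,0],[0,0,0,0],[0,0,0,0]]]' 1 40
python3 -c "
from h import *
go(366.3,-257.2,12,159)"
python3 -m creep '[[[0,0,-4,0],[0,0,-5,0],[0,0,-5,0],[0,0,-4,-7.5],[0,0,0,-7.5],[0,0,0,-7.5],[0,0,0,0]]]'
python3 -c "
from h import *
go(555,136.9,190,181.3)"
```

```text
clock: 11.82
tool_pos: [367.4, -257.7, 14.2]
tool_rot: [0.185, 0.983, -0.0, 0.001]
ft_force: [0.6, -0.3, 0.1]
width: 1.0
finger_force: 0.0
clock: 12.58
tool_pos: [366.6, -257.7, 13.6]
tool_rot: [0.185, 0.983, -0.0, 0.0]
ft_force: [-2.4, 3.6, 9.7]
width: 0.455
finger_force: 39.1
t 12.6 at [ 366.6 -257.7   13.6] phi 158.6 q1,q6 [ -40. -108.] | shift cm [0.05 0.04 0.16] then yaw -0.4 | F [-2.4  3.6  9.7] w 0.455
clock: 13.45
tool_pos: [366.2, -257.5, 192.8]
tool_rot: [-0.009, 1.0, 0.0, -0.0]
ft_force: [-0.2, -0.3, -1.8]
width: 0.45
finger_force: 42.2
t 13.4 at [ 366.2 -257.5  192.8] phi -178.9 q1,q6 [ -40. -131.] | shift cm [-19.62  39.07   0.28] then yaw -0.2 | F [-0.2 -0.3 -1.8] w 0.45
```

```bash
python3 -m creep '[[[-2.45,4.88,0,0],[-2.45,4.88,0,0],[-2.45,4.88,0,0],[-2.45,4.88,0,0],[-2.45,4.88,0,0],[-2.45,4.88,0,0],[-2.45,4.88,0,0],[-2.45,4.88,0,-0.2]]]'
python3 -m creep '[[[0,0,3.5,0],[0,0,3.5,0],[0,0,3.5,0],[0,0,3.5,0],[0,0,0,0],[0,0,0,0]]]'
python3 -c "
from h import *
go(555,136.9,28,181.3)
f=snap('wrist','w7'); pads(f,82)
cv2.imwrite('pics/w7c.png',cv2.resize(f['image'][60:380,110:410],None,fx=1.8,fy=1.8))"
```

```text
clock: 14.45
tool_pos: [555.1, 138.4, 192.6]
tool_rot: [-0.01, 1.0, -0.0, -0.0]
ft_force: [0.3, -0.4, -1.3]
width: 0.446
finger_force: 42.2
clock: 15.2
tool_pos: [555.3, 136.7, 54.1]
tool_rot: [-0.011, 1.0, 0.0, 0.001]
ft_force: [0.7, 0.1, -2.1]
width: 0.447
finger_force: 42.2
t 15.2 at [555.3 136.7  54.1] phi -178.8 q1,q6 [ 10. -81.] | shift cm [0.03 0.02 2.61] then yaw -0.1 | F [ 0.7  0.1 -2.1] w 0.447
pad [279.3 289.8] 1221 [556.5 136.5  82. ]
red [278.4  65.3] 1531 [464.9 134.2  82. ]
red [279.  164.6] 413 [500.7 135.2  82. ]
red [279.1 238.7] 3375 [532.1 135.9  82. ]
red [279.4 337.1] 2689 [581.3 137.1  82. ]
red [276.7  64. ] 607 [464.5 133.6  82. ]
red [283.1 238.6] 1658 [532.  137.6  82. ]
yel [145.9  64.7] 1622 [465.8  87.   82. ]
yel [164.8 225.9] 8453 [527.3  88.5  82. ]
grn [19.9 63.9] 1142 [467.   42.9  82. ]
grn [ 49.  225.7] 8625 [528.2  41.4  82. ]
```

View pics/w7c.png

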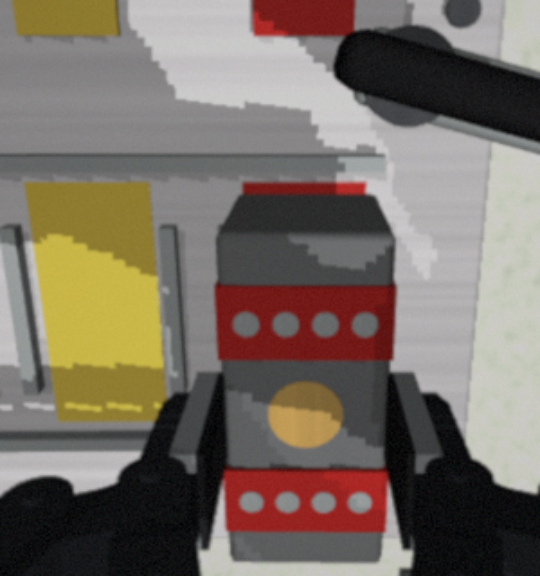

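```bash
python3 - <<'E'
from h import *
f=load('w7'); c=lambda p:((np.array(p,float)+.5)/1.8-.5+[110,60])
print('patch',px2w(f,[c((243,183)),c((366,184))],15).round(1))
w=px2w(f,[c((25,183)),c((150,182)),c((60,423)),c((167,421))],15);print('yel',w.round(1),w.mean(0))
print('mod bottom',px2w(f,[c((239,196)),c((376,195))],40.6).round(1))
print('pad',px2w(f,[(279.3,289.8)],85.6))
E
```

```text
patch [[512.3 115.5  15. ]
 [511.8 155.2  15. ]]
yel [[513.9  45.6  15. ]
 [512.7  85.6  15. ]
 [602.1  48.   15. ]
 [600.6  86.9  15. ]] [557.31518058  66.5356524   15.        ]
mod bottom [[511.2 116.7  40.6]
 [510.1 155.6  40.6]]
pad [[554.33367313 136.47905183  85.6       ]]
```

```bash
python3 -m creep '[[[-0.08,0,0.8,0],[0,0,0.6,0],[0,0,0.5,0],[0,0,0.4,0],[0,0,0.2,0],[0,0,0.1,0],[0,0,0,0]]]'
python3 -c "
from h import *
go(555,136.9,28,181.3)"
```

```text
clock: 16.12
tool_pos: [555.5, 136.8, 28.6]
tool_rot: [-0.012, 1.0, 0.0, 0.0]
ft_force: [-12.9, -0.6, 21.4]
width: 0.451
finger_force: 44.6
t 16.1 at [555.5 136.8  28.6] phi -178.7 q1,q6 [ 10. -81.] | shift cm [0.05 0.01 0.06] then yaw 0.0 | F [-12.9  -0.6  21.4] w 0.451
```

```bash
python3 -m creep '[[[0,0,0,0],[0,0,0,0],[0,0,0,0],[0,0,-2,0],[0,0,-4,0],[0,0,-5,0],[0,0,-5,0],[0,0,0,0]]]' -0.3
python3 -c "
from h import *
go(422.5,-381.3,130,161.6)
f=snap('wrist','w8'); pads(f,60)"
```

```text
clock: 17.12
tool_pos: [556.9, 136.9, 190.7]
tool_rot: [-0.012, 1.0, 0.001, 0.003]
ft_force: [-0.9, -0.1, -1.7]
width: 0.647
finger_force: 0.0
t 17.1 at [556.9 136.9 190.7] phi -178.7 q1,q6 [ 10. -81.] | shift cm [ 14.67 -51.5    5.91] then yaw 19.7 | F [-0.9 -0.1 -1.7] w 0.647
pad [ 31.9 188.2] 355 [559.3 -73.8  60. ]
pad [279.6 188.9] 334 [554.9 136.9  60. ]
red [278.5  73.5] 511 [462.6 133.9  60. ]
red [279.5 161. ] 1009 [530.7 136.2  60. ]
red [279.5 215. ] 876 [578.8 137.3  60. ]
red [279.4  73.7] 295 [462.7 134.6  60. ]
yel [199.8  72.9] 559 [463.7  73.1  60. ]
yel [207.1 174.9] 3449 [544.1  75.   60. ]
grn [120.4  72.5] 536 [465.2  12.2  60. ]
grn [135.1 174.4] 3473 [545.1  14.3  60. ]
blu [39.8 71.5] 555 [466.5 -48.7  60. ]
blu [ 29.2 160.3] 1321 [535.3 -71.1  60. ]
blu [ 41.3 214.7] 1153 [583.1 -70.6  60. ]
```

```bash
python3 -m creep '[[[1.6,-5.7,0,0],[1.6,-5.7,0,0],[1.6,-5.7,0,0],[1.6,-5.7,0,0],[1.6,-5.7,0,0],[1.6,-5.7,0,0],[1.6,-5.7,0,0],[1.6,-5.7,0,0]]]' -1
python3 -m creep '[[[1.87,-5.9,0,0],[0,0,3,9.8],[0,0,3,9.9],[0,0,0,0],[0,0,0,0]]]'
python3 -c "
from h import *
go(422.5,-381.3,12,161.6)
f=snap('wrist','w9'); pads(f)"
```

```text
clock: 18.18
tool_pos: [436.8, -323.7, 185.2]
tool_rot: [-0.012, 1.0, 0.001, -0.001]
ft_force: [0.9, -0.7, -0.2]
width: 1.003
finger_force: 0.0
clock: 18.8
tool_pos: [420.9, -381.7, 127.3]
tool_rot: [0.158, 0.987, -0.0, 0.0]
ft_force: [0.1, -0.5, 1.0]
width: 0.999
finger_force: 0.0
t 18.8 at [ 420.9 -381.7  127.3] phi 161.9 q1,q6 [ -46. -118.] | shift cm [-0.14  0.09 11.53] then yaw 0.3 | F [ 0.1 -0.5  1. ] w 0.999
pad [280.1 211. ] 449 [ 422.2 -381.7   45. ]
pad [318.1 341.9] 320 [ 541.6 -387.4   45. ]
yel [307.1 319.6] 1004 [ 518.  -389.8   45. ]
yel [330.7 362.8] 883 [ 565.4 -383.1   45. ]
grn [279.7 179.2] 1385 [ 399.3 -374.5   45. ]
grn [280.6 241.3] 1169 [ 445.3 -388.8   45. ]
```

```bash
python3 -m creep '[[[-0.12,0.04,3.8,-0.6],[0,0,3.8,0],[0,0,3.8,0],[0,0,0,0],[0,0,0,0]]]'
python3 -m creep '[[[0,0,0,0],[0,0,0,0],[0,0,0,0],[0,0,0,0],[0,0,0,0],[0,0,0,0]]]' 1 40
python3 -c "
from h import *
go(422.2,-381.7,12,162)"
python3 -m creep '[[[0,0,-4,0],[0,0,-5,0],[0,0,-5,0],[0,0,-4,0],[0,0,0,0],[0,0,0,-9.4],[0,0,0,-9.4],[0,0,0,0]]]'
python3 -c "
from h import *
go(557.5,-3.4,190,181.2)"
```

```text
clock: 19.48
tool_pos: [422.8, -382.3, 14.8]
tool_rot: [0.154, 0.988, -0.001, 0.001]
ft_force: [0.1, 0.0, -0.6]
width: 1.004
finger_force: 0.0
clock: 20.23
tool_pos: [422.2, -381.8, 13.7]
tool_rot: [0.154, 0.988, -0.0, 0.0]
ft_force: [-1.8, 2.0, 7.8]
width: 0.451
finger_force: 39.9
t 20.2 at [ 422.2 -381.8   13.7] phi 162.2 q1,q6 [ -46. -118.] | shift cm [0.   0.01 0.17] then yaw 0.2 | F [-1.8  2.   7.8] w 0.451
clock: 21.22
tool_pos: [421.6, -381.3, 191.5]
tool_rot: [-0.008, 1.0, 0.001, -0.001]
ft_force: [-1.3, -0.9, -2.1]
width: 0.453
finger_force: 41.8
t 21.2 at [ 421.6 -381.3  191.5] phi -179.0 q1,q6 [ -46. -137.] | shift cm [-14.23  37.55   0.19] then yaw -0.2 | F [-1.3 -0.9 -2.1] w 0.453
```

```bash
python3 -m creep '[[[-1.78,4.7,0,-0.2],[-1.78,4.7,0,0],[-1.78,4.7,0,0],[-1.78,4.7,0,0],[-1.78,4.7,0,0],[-1.78,4.7,0,0],[-1.78,4.7,0,0],[-1.78,4.7,0,0]]]'
python3 -m creep '[[[0,0,3.5,0],[0,0,3.5,0],[0,0,3.5,0],[0,0,3.3,0],[0,0,0,0],[0,0,0,0]]]'
python3 -c "
from h import *
go(557.8,-3.45,28,181.2)
f=snap('wrist','w10'); pads(f,99)"
```

```text
clock: 22.22
tool_pos: [556.5, -1.1, 192.1]
tool_rot: [-0.008, 1.0, 0.0, -0.0]
ft_force: [0.3, -1.6, -1.5]
width: 0.455
finger_force: 41.8
clock: 22.98
tool_pos: [556.9, -2.7, 55.8]
tool_rot: [-0.01, 1.0, -0.0, 0.001]
ft_force: [0.2, -0.4, -1.9]
width: 0.449
finger_force: 41.8
t 23.0 at [556.9  -2.7  55.8] phi -178.9 q1,q6 [ -4. -95.] | shift cm [-0.08 -0.07  2.78] then yaw -0.1 | F [ 0.2 -0.4 -1.9] w 0.449
pad [138.5 264.6] 917 [539. -57.  99.]
pad [551.7 266.3] 461 [536.4  99.4  99. ]
pad [279.4 290.9] 1216 [549.5  -3.1  99. ]
red [536.   66.1] 1297 [466.8  76.1  99. ]
red [474.  225.1] 266 [520.4  67.5  99. ]
red [536.3 218.6] 1526 [517.5  89.1  99. ]
red [528.1 305.8] 1948 [553.8  94.8  99. ]
red [539.7  64.6] 937 [466.3  77.2  99. ]
red [521.  215.2] 448 [516.3  83.4  99. ]
red [502.8 300.6] 296 [551.7  84.6  99. ]
yel [407.9  67.6] 1562 [467.5  36.2  99. ]
yel [390.7 226.2] 8263 [521.5  37.3  99. ]
grn [276.9  68.6] 1508 [468.5  -5.4  99. ]
grn [276.7 166.3] 372 [500.  -5.  99.]
grn [278.3 239.8] 3447 [527.8  -3.9  99. ]
grn [280.2 338. ] 2678 [571.5  -2.3  99. ]
blu [146.   68.5] 1563 [469.4 -47.1  99. ]
blu [136.2 219.9] 2954 [520.8 -55.9  99. ]
blu [146.1 305.8] 2666 [557.1 -55.9  99. ]
```

```bash
python3 -m creep '[[[-0.1,-0.06,0.9,-0.1],[0,0,0.7,0],[0,0,0.5,0],[0,0,0.4,0],[0,0,0.2,0],[0,0,0.1,0],[0,0,0,0]]]'
python3 -m creep '[[[0,0,0,0],[0,0,0,0],[0,0,0,0],[0,0,-2,0],[0,0,-4,0],[0,0,-5,0],[0,0,-5,0],[0,0,0,0]]]' -0.3
python3 -c "
from h import *
go(542,-387.5,190,187)
f=snap('wrist','w11'); pads(f,60)"
```

```text
clock: 23.9
tool_pos: [557.4, -3.2, 28.6]
tool_rot: [-0.012, 1.0, -0.0, 0.0]
ft_force: [-14.0, 1.4, 22.9]
width: 0.446
finger_force: 44.3
clock: 24.9
tool_pos: [558.9, -3.4, 190.6]
tool_rot: [-0.012, 1.0, -0.0, 0.003]
ft_force: [0.5, 0.7, -1.2]
width: 0.653
finger_force: 0.0
t 24.9 at [558.9  -3.4 190.6] phi -178.7 q1,q6 [ -4. -95.] | shift cm [  2.58 -38.36   0.06] then yaw -5.7 | F [ 0.5  0.7 -1.2] w 0.653
pad [197.9 189.7] 333 [559.3 -73.9  60. ]
pad [280.  189.6] 332 [557.6  -3.3  60. ]
pad [443.  190.2] 342 [555.  136.4  60. ]
red [437.2  73.7] 519 [462.6 115.6  60. ]
red [447.1 162.6] 1076 [531.1 135.7  60. ]
red [438.5 216.8] 915 [579.1 136.6  60. ]
red [ 72.3 315.3] 1835 [ 688.2 -201.2   60. ]
red [437.4  73.1] 368 [462.1 115.7  60. ]
red [ 79.4 308.5] 478 [ 680.5 -193.3   60. ]
yel [357.7  74.5] 527 [464.1  54.6  60. ]
yel [350.7 176.5] 3481 [544.7  56.5  60. ]
grn [279.5  74.5] 512 [465.4  -5.8  60. ]
grn [279.5 162. ] 1008 [533.6  -4.3  60. ]
grn [280.3 215.9] 871 [581.6  -2.4  60. ]
blu [200.6  74.5] 530 [466.9 -66.9  60. ]
blu [197.4 162.3] 1110 [535.5 -73.1  60. ]
blu [200.8 216.1] 955 [583.4 -72.7  60. ]
```

```bash
python3 -m creep '[[[0.32,-4.8,0,0],[0.32,-4.8,0,0],[0.32,-4.8,0,0],[0.32,-4.8,0,0],[0.32,-4.8,0,0],[0.32,-4.8,0,0],[0.32,-4.8,0,0],[0.32,-4.8,0,0]]]' -1
python3 -m creep '[[[0,0,3,-3.2],[0,0,3,-3.2],[0,0,0,0],[0,0,0,0]]]'
python3 -c "
from h import *
go(542,-387.5,12,188)
f=snap('wrist','w12'); pads(f)"
```

```text
clock: 25.95
tool_pos: [540.1, -389.0, 184.7]
tool_rot: [-0.012, 1.0, 0.001, -0.001]
ft_force: [1.3, 1.0, -0.1]
width: 0.997
finger_force: 0.0
clock: 26.45
tool_pos: [541.0, -387.8, 127.3]
tool_rot: [-0.067, 0.998, -0.0, 0.0]
ft_force: [-0.1, -0.2, 0.4]
width: 1.0
finger_force: 0.0
t 26.4 at [ 541.  -387.8  127.3] phi -172.3 q1,q6 [ -39. -136.] | shift cm [-0.1   0.02 11.53] then yaw -0.3 | F [-0.1 -0.2  0.4] w 1.0
pad [280.4 210.5] 449 [ 541.7 -387.4   45. ]
pad [212.4 368.2] 267 [ 690.7 -426.2   45. ]
red [379.1 393.7] 335 [ 698.3 -278.6   45. ]
red [379.  393.7] 261 [ 698.3 -278.7   45. ]
yel [280.2 178.8] 1417 [ 518.1 -390.7   45. ]
yel [280.3 240.8] 1194 [ 565.7 -384.2   45. ]
blu [196.4 348.6] 918 [ 672.3 -441.    45. ]
blu [228.9 386.5] 746 [ 708.5 -410.3   45. ]
```

```bash
python3 -m creep '[[[-0.07,0.05,3.8,0],[0,0,3.8,0],[0,0,3.8,0],[0,0,0,0],[0,0,0,0]]]'
python3 -m creep '[[[0,0,0,0],[0,0,0,0],[0,0,0,0],[0,0,0,0],[0,0,0,0],[0,0,0,0]]]' 1 40
python3 -m creep '[[[0,0,-4,0],[0,0,-5,0],[0,0,-5,0],[0,0,-4,0],[0,0,0,3.2],[0,0,0,3.3],[0,0,0,0],[0,0,0,0]]]'
python3 -c "
from h import *
go(556.4,66.5,190,181.2)"
```

```text
clock: 27.12
tool_pos: [542.3, -387.9, 15.2]
tool_rot: [-0.067, 0.998, -0.001, 0.001]
ft_force: [0.5, -1.2, -0.1]
width: 1.003
finger_force: 0.0
clock: 27.88
tool_pos: [541.6, -387.3, 13.8]
tool_rot: [-0.067, 0.998, -0.0, 0.0]
ft_force: [-1.6, 2.4, 6.2]
width: 0.452
finger_force: 40.1
clock: 28.88
tool_pos: [541.3, -387.1, 192.6]
tool_rot: [-0.011, 1.0, 0.0, -0.0]
ft_force: [0.7, 0.3, -1.3]
width: 0.447
finger_force: 41.2
t 28.9 at [ 541.3 -387.1  192.6] phi -178.7 q1,q6 [ -39. -130.] | shift cm [-2.54 45.32  0.27] then yaw 0.1 | F [ 0.7  0.3 -1.3] w 0.447
```

```bash
python3 -m creep '[[[-0.32,5.66,0,0],[-0.32,5.66,0,0],[-0.32,5.66,0,0],[-0.32,5.66,0,0],[-0.32,5.66,0,0],[-0.32,5.66,0,0],[-0.32,5.66,0,0],[-0.32,5.66,0,0]]]'
python3 -m creep '[[[0,0,3.5,0],[0,0,3.5,0],[0,0,3.5,0],[0,0,3.3,0],[0,0,0,0],[0,0,0,0]]]'
python3 -c "
from h import *
go(556.4,66.5,28,181.2)
f=snap('wrist','w13'); pads(f,87.3)"
```

```text
clock: 29.88
tool_pos: [557.1, 67.9, 193.0]
tool_rot: [-0.011, 1.0, 0.0, 0.0]
ft_force: [0.8, 0.2, -1.4]
width: 0.45
finger_force: 41.2
clock: 30.62
tool_pos: [558.0, 66.1, 56.2]
tool_rot: [-0.011, 1.0, 0.0, 0.001]
ft_force: [0.5, 0.2, -1.0]
width: 0.451
finger_force: 41.2
t 30.6 at [558.   66.1  56.2] phi -178.8 q1,q6 [  3. -88.] | shift cm [0.16 0.04 2.82] then yaw 0.0 | F [ 0.5  0.2 -1. ] w 0.451
pad [141.8 258.9] 934 [543.7   8.3  87.3]
pad [  7.  261.7] 443 [545.9 -46.9  87.3]
pad [420.8 259.7] 935 [541.5 124.5  87.3]
pad [279.3 291.2] 1209 [557.9  65.9  87.3]
red [410.8  62.6] 1533 [466.1 109.6  87.3]
red [361.8 220.2] 215 [524.6  98.4  87.3]
red [423.2 214.1] 2841 [521.5 122.5  87.3]
red [412.8 301.4] 2567 [561.5 123.9  87.3]
red [426.3  67.3] 269 [467.5 115.2  87.3]
red [381.2 209.8] 230 [520.1 105.6  87.3]
yel [279.4  63.4] 1548 [467.1  64.   87.3]
yel [279.5 164. ] 726 [502.5  64.8  87.3]
yel [278.9 240.2] 3531 [534.1  65.2  87.3]
yel [279.6 338.6] 2779 [582.3  66.5  87.3]
grn [148.3  63. ] 1513 [468.1  18.4  87.3]
grn [139.2 213.4] 2919 [523.7   9.3  87.3]
grn [150.4 300.2] 2561 [563.4  10.   87.3]
blu [21.7 61.9] 1241 [469.2 -24.9  87.3]
blu [ 23.2 213.9] 1765 [524.8 -36.1  87.3]
blu [ 32.4 301.1] 2103 [564.6 -40.3  87.3]
```

```bash
python3 -m creep '[[[0.13,0.06,0.9,-0.1],[0,0,0.7,0],[0,0,0.5,0],[0,0,0.4,0],[0,0,0.2,0],[0,0,0.1,0],[0,0,0,0]]]'
python3 -m creep '[[[0,0,0,0],[0,0,0,0],[0,0,0,0],[0,0,-2,0],[0,0,-4,0],[0,0,-5,0],[0,0,-5,0],[0,0,0,0]]]' -0.3
python3 -c "
from h import *
go(557,31.5,290,181.2)
f=snap('wrist','w14'); pads(f,60)"
```

```text
clock: 31.55
tool_pos: [555.9, 66.8, 28.6]
tool_rot: [-0.012, 1.0, 0.0, 0.0]
ft_force: [-15.5, -0.5, 22.5]
width: 0.454
finger_force: 43.8
clock: 32.55
tool_pos: [557.5, 66.7, 190.6]
tool_rot: [-0.012, 1.0, 0.0, 0.003]
ft_force: [0.4, 0.7, -0.8]
width: 0.653
finger_force: 0.0
t 32.5 at [557.5  66.7 190.6] phi -178.7 q1,q6 [  3. -88.] | shift cm [ 0.06 -3.52 -9.94] then yaw 0.1 | F [ 0.4  0.7 -0.8] w 0.653
pad [115.8 189.6] 341 [559.4 -73.8  60. ]
pad [198.4 189.4] 333 [557.5  -3.3  60. ]
pad [279.7 189.7] 331 [556.1  66.7  60. ]
pad [361.  190.2] 336 [555.  136.7  60. ]
red [357.4  74.5] 522 [462.6 124.7  60. ]
red [358.1 162.5] 1233 [531.1 131.9  60. ]
red [356.1 216. ] 1019 [578.7 134.7  60. ]
red [ 14.  314.4] 610 [ 686.3 -185.5   60. ]
red [ 18.2 308.9] 230 [ 680.  -180.3   60. ]
yel [279.   74.5] 527 [463.9  64.   60. ]
yel [279.5 162.5] 1054 [532.5  66.   60. ]
yel [279.3 216.3] 902 [580.5  66.9  60. ]
grn [200.2  74.4] 518 [465.4   3.1  60. ]
grn [197.5 161.7] 1085 [533.5  -2.8  60. ]
grn [202.2 215.7] 931 [581.5  -1.2  60. ]
blu [121.2  73.7] 552 [466.6 -57.7  60. ]
blu [114.4 161.7] 1188 [535.3 -71.9  60. ]
blu [122. 216.] 1054 [583.4 -71.5  60. ]
```

View pics/w14.png

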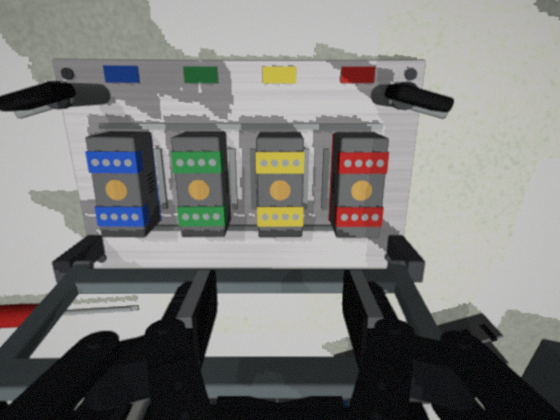

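```bash
python3 -m creep '[[[0,0,-4,0],[-3,-1.2,0,0],[-4,-1.2,0,0],[-4,-1.1,0,0],[-3.3,0,0,0],[0,0,0,0],[0,0,0,0],[0,0,0,0]]]' 1 20
python3 - <<'E'
from h import *
go(700,34.5,160,181.2)
prev=None
for th in [1.95,1.8,1.65,1.5,1.35,1.2,1.05,.9,.75,.6,.45,.3,.15,0]:
    u=np.array([-np.cos(th),np.sin(th)]);n=np.array([np.sin(th),np.cos(th)])
    P=np.array([625,68])+115*u+6*n
    T=P+[11*min(1,th/.6),-12*max(0,min(1,(th-1.2)/.4))]
    T-=3*n
    if prev is not None: print(th,T.round(1),'row x_t %.2f z_t %.2f'%tuple((prev-T)/10*[1,1]))
    else: print(th,T.round(1))
    prev=T
E
```

```text
clock: 33.6
tool_pos: [699.2, 35.1, 226.8]
tool_rot: [-0.012, 1.0, 0.0, -0.0]
ft_force: [0.1, -0.8, -0.2]
width: -0.0
finger_force: 0.0
t 33.6 at [699.2  35.1 226.8] phi -178.7 q1,q6 [ -0. -91.] | shift cm [-0.08 -0.06  6.68] then yaw 0.1 | F [ 0.1 -0.8 -0.2] w -0.0
1.95 [681.4 161.7]
1.8 [665.  167.3] row x_t 1.63 z_t -0.56
1.65 [648.1 170.4] row x_t 1.70 z_t -0.31
1.5 [630.9 173.9] row x_t 1.72 z_t -0.35
1.35 [613.7 176.4] row x_t 1.71 z_t -0.24
1.2 [597.1 176.3] row x_t 1.66 z_t 0.01
1.05 [581.4 169.2] row x_t 1.57 z_t 0.70
0.9 [566.9 159.9] row x_t 1.45 z_t 0.93
0.75 [553.9 148.6] row x_t 1.30 z_t 1.14
0.6 [542.8 135.4] row x_t 1.11 z_t 1.32
0.45 [531.  120.7] row x_t 1.18 z_t 1.47
0.3 [521.5 104.9] row x_t 0.95 z_t 1.59
0.15 [514.5  88.2] row x_t 0.70 z_t 1.67
0 [510.  71.] row x_t 0.45 z_t 1.72
```

```bash
python3 -m creep '[[[0,0,3.3,0],[0,0,3.3,0],[0.9,0,0,0],[0.9,0,0,0],[1.6,0,-0.6,0],[1.7,0,-0.3,0],[1.7,0,-0.3,0],[0,0,0,0]]]'
python3 -c "
from h import *
go(631,33,174)"
```

```text
clock: 34.6
tool_pos: [631.6, 33.4, 175.4]
tool_rot: [-0.012, 1.0, -0.0, 0.002]
ft_force: [0.3, 0.7, 0.2]
width: 0.004
finger_force: 0.0
t 34.6 at [631.6  33.4 175.4] phi -178.7 q1,q6 [ -0. -92.] | shift cm [ 0.06 -0.04  0.14] then yaw 0 | F [0.3 0.7 0.2] w 0.004
```

```bash
python3 -m creep '[[[1.7,0,-0.2,0],[1.7,0,0,0],[0,0,0,0]]]'
python3 -m creep '[[[0.8,0,0.35,0],[0.8,0,0.35,0]]]'
python3 -c "
from h import *
go(581,33,169)
f=snap('side','s1')
cv2.imwrite('pics/s1c.png',cv2.resize(f['image'][120:290,220:420],None,fx=3,fy=3))"
```

```text
clock: 34.98
tool_pos: [597.9, 32.6, 175.9]
tool_rot: [-0.012, 1.0, -0.0, 0.001]
ft_force: [0.7, 0.1, 1.1]
width: 0.001
finger_force: 0.0
clock: 35.22
tool_pos: [581.5, 32.2, 167.3]
tool_rot: [-0.012, 1.0, 0.0, -0.0]
ft_force: [-0.7, -0.1, -0.9]
width: 0.0
finger_force: 0.0
t 35.2 at [581.5  32.2 167.3] phi -178.7 q1,q6 [ -0. -92.] | shift cm [ 0.05  0.08 -0.17] then yaw 0 | F [-0.7 -0.1 -0.9] w 0.0
```

View pics/s1c.png

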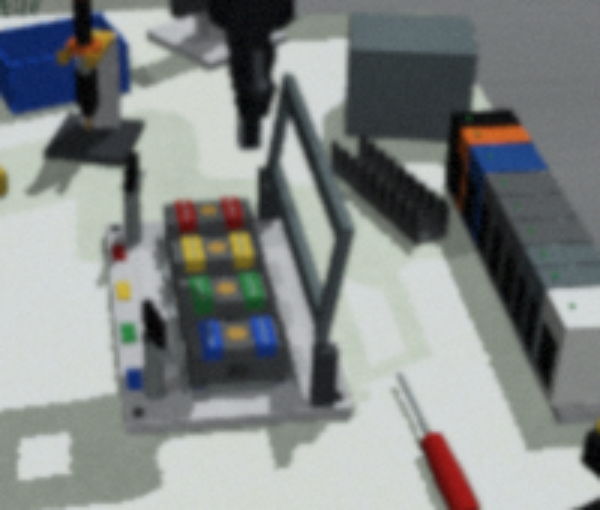

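```bash
python3 - <<'E'
from h import *
from scipy.optimize import minimize_scalar
ya=np.radians(1.2)
def W(x,y,z): return np.array([557+x*np.cos(ya)-y*np.sin(ya),31.6+x*np.sin(ya)+y*np.cos(ya),z])
for nm,obs in [('s1',((np.array([(288,75),(350,230)])+.5)/3-.5+[220,120])),('side0',None)]:
    f=load(nm)
    for th in [1.3,1.5,1.6,1.7,1.8,1.9,1.95,2.05]:
        u=np.array([-np.cos(th),np.sin(th)]);n=np.array([np.sin(th),np.cos(th)])
        P=[W(68+(126*u+0*n)[0],y,68+(126*u)[1]) for y in (146,-146)]
        print(nm,th,proj(f,P).round(1).tolist(), '' if obs is None else obs.round(1).tolist())
E
```

```text
s1 1.3 [[298.5, 145.0], [314.9, 197.4]] [[315.7, 144.7], [336.3, 196.3]]
s1 1.5 [[306.6, 143.3], [324.8, 195.3]] [[315.7, 144.7], [336.3, 196.3]]
s1 1.6 [[310.7, 143.0], [329.9, 194.9]] [[315.7, 144.7], [336.3, 196.3]]
s1 1.7 [[314.8, 143.1], [334.8, 194.9]] [[315.7, 144.7], [336.3, 196.3]]
s1 1.8 [[318.8, 143.5], [339.7, 195.3]] [[315.7, 144.7], [336.3, 196.3]]
s1 1.9 [[322.7, 144.3], [344.4, 196.2]] [[315.7, 144.7], [336.3, 196.3]]
s1 1.95 [[324.6, 144.9], [346.6, 196.8]] [[315.7, 144.7], [336.3, 196.3]]
s1 2.05 [[328.2, 146.2], [350.9, 198.2]] [[315.7, 144.7], [336.3, 196.3]]
side0 1.3 [[298.5, 145.0], [314.9, 197.4]] 
side0 1.5 [[306.6, 143.3], [324.8, 195.3]] 
side0 1.6 [[310.7, 143.0], [329.9, 194.9]] 
side0 1.7 [[314.8, 143.1], [334.8, 194.9]] 
side0 1.8 [[318.8, 143.5], [339.7, 195.3]] 
side0 1.9 [[322.7, 144.3], [344.4, 196.2]] 
side0 1.95 [[324.6, 144.9], [346.6, 196.8]] 
side0 2.05 [[328.2, 146.2], [350.9, 198.2]]
```

```bash
python3 - <<'E'
from h import *
f=load('s1'); print('tcp',proj(f,[pose()[0]]))
a=cv2.imread('pics/side0.png');b=cv2.imread('pics/s1.png')
c=np.hstack([cv2.resize(i[130:270,290:350],None,fx=4,fy=4,interpolation=cv2.INTER_CUBIC) for i in (a,b)]);cv2.imwrite('pics/cmp.png',c)
E
```

```text
tcp [[301.85583573 175.91105955]]
```

View pics/cmp.png

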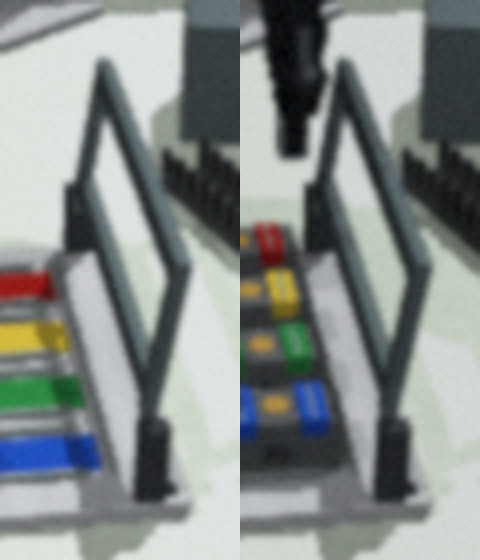

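```bash
python3 - <<'E'
from h import *
f=load('s1')
print(proj(f,[(555,136.7,60),(556.1,66.7,60),(557.5,-3.3,60),(559.4,-73.8,60)]).round(1).tolist())
print(((np.array([(209,210),(217,247),(226,289),(237,333)])+.5)/3-.5+[220,120]).round(1).tolist())
g=load('scene0')
ya=np.radians(1.2)
def W(x,y,z): return np.array([557+x*np.cos(ya)-y*np.sin(ya),31.6+x*np.sin(ya)+y*np.cos(ya),z])
for th in [1.3,1.5,1.6,1.7,1.8,1.95]:
    u=np.array([-np.cos(th),np.sin(th)])
    print(th,((proj(g,[W(68+126*u[0],y,68+126*u[1]) for y in (146,-146)])-[130,160]+.5)*3.6-.5).round(0).tolist())
f=load('w14')
for th in [1.3,1.5,1.7,1.95]:
    u=np.array([-np.cos(th),np.sin(th)])
    print(th,proj(f,[W(68+104*u[0],y,68+104*u[1]) for y in (130,-130)]).round(0).tolist())
E
```

```text
[[288.9, 189.3], [291.6, 201.7], [294.7, 215.3], [298.3, 230.3]]
[[289.3, 189.7], [292.0, 202.0], [295.0, 216.0], [298.7, 230.7]]
1.3 [[743.0, 181.0], [380.0, 192.0]]
1.5 [[747.0, 204.0], [380.0, 216.0]]
1.6 [[749.0, 218.0], [380.0, 229.0]]
1.7 [[751.0, 232.0], [380.0, 244.0]]
1.8 [[752.0, 247.0], [380.0, 259.0]]
1.95 [[754.0, 271.0], [380.0, 283.0]]
1.3 [[436.0, 301.0], [5.0, 301.0]]
1.5 [[434.0, 333.0], [8.0, 334.0]]
1.7 [[429.0, 360.0], [17.0, 361.0]]
1.95 [[420.0, 384.0], [32.0, 384.0]]
```

The frame has not moved (its angle is about 1.7, and the shut fingertip appears higher than the reported TCP, so it passed over the bar). I'll go back behind, measuring the fingertip by image difference.

```bash
python3 -m creep '[[[0,0,-4,0],[0,0,-4,0],[-4,0,0,0],[-4,0,0,0],[-4,0,0,0],[0,0,0,0],[0,0,0,0]]]'
python3 - <<'E'
from h import *
p=pose()[0]; go(700,34.5,150,181.2)
f=snap('side','s2'); a=cv2.imread('pics/s1.png').astype(int);b=f['image'].astype(int)
d=cv2.morphologyEx((np.abs(a-b).max(2)>50).astype(np.uint8),cv2.MORPH_OPEN,np.ones((3,3)))
m=d*(a.max(2)<70); ys,xs=np.nonzero(m[130:260,290:315]); print('s1 finger lowest row',ys.max()+130, xs[ys>ys.max()-4].mean()+290)
for z in (167,177,187,197): print(z,proj(f,[(581.5,32.2,z)]).round(1))
m=d*(b.max(2)<70); ys,xs=np.nonzero(m[60:260,315:360]); print('s2 lowest',ys.max()+60,xs[ys>ys.max()-4].mean()+315, 'tcp proj',proj(f,[p]),proj(f,[p+[0,0,20]]))
E
```

```text
clock: 36.15
tool_pos: [701.3, 35.0, 247.4]
tool_rot: [-0.012, 1.0, 0.0, -0.0]
ft_force: [0.1, -0.3, 1.0]
width: -0.001
finger_force: 0.0
t 36.1 at [701.3  35.  247.4] phi -178.7 q1,q6 [ -0. -91.] | shift cm [ 0.12 -0.05  9.74] then yaw 0.1 | F [ 0.1 -0.3  1. ] w -0.001
s1 finger lowest row 168 302.85714285714283
167 [[302.2 175.8]]
177 [[302.2 172.7]]
187 [[302.3 169.5]]
197 [[302.4 166.3]]
s2 lowest 137 348.7 tcp proj [[346.59305725 147.28839208]] [[347.10065599 140.56813068]]
```

```bash
python3 -m creep '[[[0,0,5,0],[0,0,5,0],[0,0,0,0],[1.4,0,0,0],[1.3,0,0,0],[1.3,0,0,0],[1.3,0,0,0],[0,0,0,0]]]'
python3 -m creep '[[[0.9,0,-0.2,0],[0.9,0,-0.2,0],[0.9,0,-0.1,0],[0.9,0,-0.1,0],[0,0,0,0]]]'
cat >> h.py <<'E'
def frame_angle(name):
    # template-free: edge match of projected frame outline, side + scene
    ya=np.radians(1.2); W=lambda x,y,z:[557+x*np.cos(ya)-y*np.sin(ya),31.6+x*np.sin(ya)+y*np.cos(ya),z]
    best={}
    for cam in ('side','scene'):
        f=snap(cam,name+cam); e=cv2.Canny(f['image'],40,100); dt=cv2.distanceTransform(255-e,cv2.DIST_L2,3)
        sc=[]
        for th in np.arange(0,2.0,.03):
            u=np.array([-np.cos(th),np.sin(th)]);n=np.array([np.sin(th),np.cos(th)]);P=[]
            for r,k in ((104,6),(104,-6),(126,6),(126,-6)):
                q=r*u+k*n
                P+=[W(68+q[0],y,68+q[1]) for y in np.linspace(-125,125,80)]
            uv=proj(f,P).round().astype(int); sc.append(np.minimum(dt[uv[:,1].clip(0,419),uv[:,0].clip(0,559)],5).mean())
        i=np.argsort(sc)[:4]; print(cam,[(round(i_*.03,2),round(sc[i_],2)) for i_ in i])
E
python3 -c "
from h import *
go(612,33,150)
frame_angle('fa1')"
```

```text
clock: 37.2
tool_pos: [649.2, 33.8, 151.4]
tool_rot: [-0.012, 1.0, -0.0, 0.002]
ft_force: [0.7, -0.2, 0.4]
width: 0.005
finger_force: 0.0
clock: 37.83
tool_pos: [612.1, 33.0, 154.0]
tool_rot: [-0.012, 1.0, 0.0, -0.0]
ft_force: [-0.1, -0.2, -0.5]
width: -0.001
finger_force: 0.0
t 37.8 at [612.1  33.  154. ] phi -178.7 q1,q6 [ -0. -92.] | shift cm [0.01 0.   0.4 ] then yaw 0 | F [-0.1 -0.2 -0.5] w -0.001
side [(np.float64(1.32), np.float32(0.67)), (np.float64(1.29), np.float32(0.74)), (np.float64(0.0), np.float32(1.14)), (np.float64(0.03), np.float32(1.17))]
scene [(np.float64(1.8), np.float32(0.64)), (np.float64(1.89), np.float32(0.65)), (np.float64(1.74), np.float32(0.66)), (np.float64(1.56), np.float32(0.69))]
```

```bash
python3 -m creep '[[[0.75,0,0,0],[0.75,0,0,0],[0.8,0,0.35,0],[0.8,0,0.35,0],[0.73,0,0.47,0],[0.73,0,0.47,0],[0,0,0,0]]]'
python3 -c "
from h import *
go(567,33,138)
frame_angle('fa2')"
```

```text
clock: 38.8
tool_pos: [566.4, 31.9, 136.8]
tool_rot: [-0.012, 1.0, 0.0, -0.001]
ft_force: [0.0, 0.1, -0.4]
width: -0.002
finger_force: 0.0
t 38.8 at [566.4  31.9 136.8] phi -178.7 q1,q6 [ -0. -92.] | shift cm [-0.06  0.11 -0.12] then yaw 0 | F [ 0.   0.1 -0.4] w -0.002
side [(np.float64(1.02), np.float32(1.02)), (np.float64(1.05), np.float32(1.04)), (np.float64(0.93), np.float32(1.07)), (np.float64(0.99), np.float32(1.09))]
scene [(np.float64(1.74), np.float32(0.57)), (np.float64(1.47), np.float32(0.59)), (np.float64(1.35), np.float32(0.62)), (np.float64(1.32), np.float32(0.64))]
```

```bash
python3 -m creep '[[[0.65,0,0.57,0],[0.65,0,0.57,0],[0.55,0,0.66,0],[0.55,0,0.66,0],[0.59,0,0.74,0],[0.59,0,0.74,0],[0,0,0,0]]]'
python3 -c "
from h import *
go(531,33,101)
frame_angle('fa3')"
```

```text
clock: 39.78
tool_pos: [530.6, 31.1, 97.2]
tool_rot: [-0.012, 1.0, 0.0, -0.001]
ft_force: [0.6, 0.3, -0.0]
width: -0.0
finger_force: 0.0
t 39.8 at [530.6  31.1  97.2] phi -178.7 q1,q6 [ -1. -92.] | shift cm [-0.04  0.19 -0.38] then yaw 0 | F [ 0.6  0.3 -0. ] w -0.0
side [(np.float64(0.87), np.float32(1.06)), (np.float64(0.84), np.float32(1.13)), (np.float64(0.33), np.float32(1.13)), (np.float64(0.36), np.float32(1.14))]
scene [(np.float64(0.39), np.float32(0.51)), (np.float64(0.75), np.float32(0.54)), (np.float64(0.78), np.float32(0.55)), (np.float64(0.81), np.float32(0.55))]
```

```bash
python3 -m creep '[[[0.47,0,0.6,0],[0.47,0,0.8,0],[0.35,0,0.83,0],[0.35,0,0.83,0],[0,0,0,0]]]'
python3 -c "
from h import *
go(514,33,70)
frame_angle('fa4')"
python3 -m creep '[[[0.22,0,0.8,0],[0.22,0,0.8,0],[0,0,0.3,0],[0,0,0.2,0],[0,0,0,0]]]'
python3 -c "
from h import *
go(510,33,52)
frame_angle('fa5')"
```

```text
clock: 40.5
tool_pos: [514.2, 30.7, 66.5]
tool_rot: [-0.012, 1.0, 0.0, -0.001]
ft_force: [0.1, -0.1, 0.3]
width: -0.005
finger_force: 0.0
t 40.5 at [514.2  30.7  66.5] phi -178.7 q1,q6 [ -1. -92.] | shift cm [ 0.02  0.23 -0.35] then yaw 0 | F [ 0.1 -0.1  0.3] w -0.005
side [(np.float64(0.18), np.float32(0.8)), (np.float64(0.15), np.float32(0.8)), (np.float64(0.21), np.float32(0.84)), (np.float64(0.12), np.float32(0.86))]
scene [(np.float64(1.47), np.float32(0.61)), (np.float64(1.02), np.float32(0.62)), (np.float64(1.35), np.float32(0.62)), (np.float64(0.18), np.float32(0.63))]
clock: 41.22
tool_pos: [510.5, 30.6, 49.3]
tool_rot: [-0.012, 1.0, -0.0, 0.0]
ft_force: [-24.5, -0.5, 50.7]
width: 0.003
finger_force: 25.4
t 41.2 at [510.5  30.6  49.3] phi -178.7 q1,q6 [ -1. -92.] | shift cm [ 0.05  0.24 -0.27] then yaw 0 | F [-24.5  -0.5  50.7] w 0.003
side [(np.float64(0.06), np.float32(0.64)), (np.float64(0.03), np.float32(0.64)), (np.float64(0.0), np.float32(0.66)), (np.float64(0.09), np.float32(0.67))]
scene [(np.float64(1.74), np.float32(0.61)), (np.float64(1.38), np.float32(0.61)), (np.float64(1.47), np.float32(0.62)), (np.float64(1.35), np.float32(0.64))]
```

```bash
python3 -m creep '[[[0,0,-5,0],[0,0,-5,0],[0,0,-5,0],[1.05,-4.2,0,0],[1.06,-4.2,0,0],[1.06,-4.3,0,0],[0,0,0,0],[0,0,0,0]]]' 0 30
python3 -m creep '[[[0,0,0,10],[0,0,0,10],[0,0,0,10],[0,0,0,10],[0,0,0,10],[0,0,0,10],[0,0,0,9],[0,0,0,9]]]'
python3 - <<'E'
from h import *
frame_angle('fa6')
f=snap('wrist','w15')
go(481.7,-97,72,103)
# dark tab on top plane z=112
i=f['image'];print(proj(f,[(481.7,-97,112)]))
m=cv2.inRange(cv2.cvtColor(i,cv2.COLOR_BGR2GRAY),0,28)
m[330:]=0
n,l,s,c=cv2.connectedComponentsWithStats(m)
for k in range(1,n):
  if s[k,4]>150:
    pts=np.argwhere(l==k)[:,::-1].astype(float); w=px2w(f,pts,112)[:,:2]; mu=w.mean(0);e,v=np.linalg.eigh(np.cov((w-mu).T));print(s[k].tolist(),mu.round(1),'len',np.sqrt(12*e).round(1),'dir',np.degrees(np.arctan2(v[1,1],v[0,1])).round(1))
E
```

```text
clock: 42.32
tool_pos: [481.7, -96.8, 196.0]
tool_rot: [-0.011, 1.0, 0.0, -0.0]
ft_force: [-0.5, 0.4, -0.1]
width: 0.503
finger_force: 0.0
clock: 43.32
tool_pos: [482.0, -95.9, 196.1]
tool_rot: [0.622, 0.783, 0.0, -0.0]
ft_force: [0.5, -0.5, 0.5]
width: 0.497
finger_force: 0.0
side [(np.float64(0.0), np.float32(0.55)), (np.float64(0.06), np.float32(0.56)), (np.float64(0.03), np.float32(0.57)), (np.float64(0.09), np.float32(0.59))]
scene [(np.float64(1.74), np.float32(0.6)), (np.float64(1.47), np.float32(0.62)), (np.float64(1.35), np.float32(0.63)), (np.float64(1.38), np.float32(0.64))]
t 43.5 at [481.9 -96.2 196.2] phi 103.5 q1,q6 [-16. -29.] | shift cm [-0.07 -0.04 12.42] then yaw 0.5 | F [-0.4  0.3 -0.5] w 0.498
[[278.27414938 209.9631913 ]]
[375, 0, 112, 72, 805] [551.5  36.4] len [25.1 69.8] dir -163.3
[343, 4, 30, 74, 804] [504.7  24.9] len [ 7.  42.1] dir 91.2
[272, 182, 15, 56, 652] [482.4 -96.2] len [ 8.8 42.3] dir 106.6
[408, 245, 20, 18, 156] [ 594.2 -105.3] len [ 8.1 14.9] dir 150.2
[169, 269, 62, 61, 1626] [ 443.9 -192.6] len [36.4 59.4] dir 59.8
[328, 269, 63, 61, 1674] [ 559.5 -165.3] len [36.6 59.3] dir 146.6
[420, 296, 43, 34, 221] [ 636.5 -154.2] len [14.9 41.9] dir 71.8
```

```bash
python3 -m creep '[[[0.03,0,4,-3],[0,0,4,0],[0,0,4.4,0],[0,0,0,0],[0,0,0,0]]]'
python3 -m creep '[[[0,0,0,0],[0,0,0,0],[0,0,0,0],[0,0,0,0],[0,0,0,0]]]' 1 30
python3 -c "
from h import *
go(481.7,-97,72,181.2)"
```

```text
clock: 44.1
tool_pos: [482.6, -96.8, 73.9]
tool_rot: [0.599, 0.801, 0.0, 0.001]
ft_force: [-0.6, -0.1, 0.6]
width: 0.5
finger_force: 0.0
clock: 44.72
tool_pos: [482.4, -96.9, 73.6]
tool_rot: [0.599, 0.8, 0.0, 0.001]
ft_force: [-1.5, 0.9, 8.4]
width: 0.103
finger_force: 34.7
t 44.7 at [482.4 -96.9  73.6] phi 106.3 q1,q6 [-16. -32.] | shift cm [ 0.01 -0.06  0.16] then yaw -74.9 | F [-1.5  0.9  8.4] w 0.103
```

```bash
python3 -m creep '[[[0,0,0,-9.5],[0,0,0,-9.5],[0,0,0,-9.5],[0,0,0,-9.5],[0,0,0,-9.5],[0,0,0,-9.5],[0,0,0,-9.5],[0,0,0,-9.5]]]'
python3 -m creep '[[[0,0,0,0],[0,0,0,0]]]'
python3 -c "
from h import *
go(481.7,-97,200,80)"
python3 -m creep '[[[0,0,0,0],[0,0,0,0],[0,0,0,0],[0,0,-4,0],[0,0,-4,0],[0,0,-4,0],[0,0,0,0]]]' 0
python3 - <<'E'
from h import *
f=snap('wrist','w16'); go(476.4,157,190,80)
i=f['image']
m=cv2.inRange(cv2.cvtColor(i,cv2.COLOR_BGR2GRAY),0,28);m[330:]=0
n,l,s,c=cv2.connectedComponentsWithStats(m)
for k in range(1,n):
  if 300<s[k,4]<1200:
    pts=np.argwhere(l==k)[:,::-1].astype(float); w=px2w(f,pts,112)[:,:2]; mu=w.mean(0);e,v=np.linalg.eigh(np.cov((w-mu).T));print(s[k].tolist(),mu.round(1),'len',np.sqrt(12*e).round(1),'dir',np.degrees(np.arctan2(v[1,1],v[0,1])).round(1))
E
```

```text
clock: 45.72
tool_pos: [482.0, -97.4, 73.6]
tool_rot: [-0.023, 1.0, -0.001, 0.001]
ft_force: [-5.2, -3.5, 9.9]
width: 0.106
finger_force: 35.6
clock: 45.98
tool_pos: [482.0, -97.4, 73.6]
tool_rot: [-0.02, 1.0, -0.001, 0.001]
ft_force: [-4.8, -3.3, 9.2]
width: 0.104
finger_force: 35.1
t 46.0 at [482.  -97.4  73.6] phi -177.7 q1,q6 [ -16. -108.] | shift cm [  0.02   0.03 -12.64] then yaw 102.3 | F [-4.8 -3.3  9.2] w 0.104
clock: 46.85
tool_pos: [482.9, -97.1, 195.1]
tool_rot: [-0.02, 1.0, -0.001, 0.002]
ft_force: [-1.1, -0.4, -0.8]
width: 0.502
finger_force: 0.0
t 46.9 at [482.1 -96.9 193.1] phi -177.7 q1,q6 [ -16. -108.] | shift cm [-0.47 25.39  0.3 ] then yaw 102.3 | F [ 0.1 -0.1 -0.8] w 0.497
[273, 179, 14, 57, 646] [481.3 -97.8] len [ 8.6 42.3] dir -178.3
[397, 227, 57, 10, 444] [496.2  12.5] len [ 6.5 41.9] dir 91.1
[410, 243, 20, 64, 569] [528.5  12.9] len [11.4 44.6] dir -175.3
[241, 299, 16, 31, 347] [ 575.9 -118. ] len [10.9 28.9] dir 176.4
```

```bash
python3 -m creep '[[[-0.1,5.1,0,0],[-0.1,5.1,0,0],[-0.1,5.1,0,0],[-0.1,5.1,0,0],[-0.07,5.0,0,0],[0,0,0,10.4],[0,0,0,10.4],[0,0,0,10.4]]]'
python3 -m creep '[[[0,0,0,10.4],[0,0,0,10.4],[0,0,0,10.4],[0,0,0,10.4],[0,0,0,10.4],[0,0,0,10.4],[0,0,0,8.7],[0,0,0,0]]]'
python3 - <<'E'
from h import *
f=snap('wrist','w17'); go(476.4,157,73,80)
i=f['image']
m=cv2.inRange(cv2.cvtColor(i,cv2.COLOR_BGR2GRAY),0,28);m[330:]=0
n,l,s,c=cv2.connectedComponentsWithStats(m)
for k in range(1,n):
  if 300<s[k,4]<1200:
    pts=np.argwhere(l==k)[:,::-1].astype(float); w=px2w(f,pts,112)[:,:2]; mu=w.mean(0);e,v=np.linalg.eigh(np.cov((w-mu).T));print(s[k].tolist(),mu.round(1),'len',np.sqrt(12*e).round(1),'dir',np.degrees(np.arctan2(v[1,1],v[0,1])).round(1))
E
```

```text
clock: 47.9
tool_pos: [475.6, 157.2, 190.8]
tool_rot: [0.252, 0.968, -0.001, -0.001]
ft_force: [-0.4, -0.1, -0.5]
width: 0.499
finger_force: 0.0
clock: 48.9
tool_pos: [475.7, 157.1, 191.1]
tool_rot: [0.766, 0.643, -0.001, -0.0]
ft_force: [0.1, 0.5, 0.0]
width: 0.499
finger_force: 0.0
t 49.0 at [475.8 157.1 191.4] phi 80.2 q1,q6 [14. 24.] | shift cm [1.000e-02 8.000e-02 1.184e+01] then yaw 0.2 | F [ 0.5 -0.2 -0. ] w 0.497
[544, 0, 16, 46, 376] [660.3 250.8] len [ 5.9 22.8] dir 106.0
[0, 87, 24, 46, 719] [313.8 253.7] len [12.8 25.4] dir 60.0
[421, 112, 35, 25, 540] [589.3 199.6] len [13.3 18.9] dir 161.7
[274, 173, 16, 57, 678] [478.7 164.5] len [ 8.9 40.2] dir 76.2
```

```bash
python3 -m creep '[[[0,0.06,4,3.8],[0,0,4,0],[0,0,3.8,0],[0,0,0,0],[0,0,0,0]]]'
python3 -m creep '[[[0,0,0,0],[0,0,0,0],[0,0,0,0],[0,0,0,0],[0,0,0,0]]]' 1 30
python3 -m creep '[[[0,0,0,9.6],[0,0,0,9.6],[0,0,0,9.6],[0,0,0,9.6],[0,0,0,9.6],[0,0,0,9.6],[0,0,0,9.6],[0,0,0,9.6]]]'
python3 -m creep '[[[0,0,0,0],[0,0,0,0]]]'
python3 -m creep '[[[0,0,0,0],[0,0,0,0],[0,0,0,0],[0,0,-4,0],[0,0,-4,0],[0,0,-4,0],[0,0,-4,0],[0,0,0,0]]]' 0
python3 - <<'E'
from h import *
f=snap('wrist','w18'); go(437,383,220,0)
i=f['image']
m=cv2.inRange(cv2.cvtColor(i,cv2.COLOR_BGR2GRAY),0,28);m[330:]=0
n,l,s,c=cv2.connectedComponentsWithStats(m)
for k in range(1,n):
  if 300<s[k,4]<1200:
    pts=np.argwhere(l==k)[:,::-1].astype(float); w=px2w(f,pts,112)[:,:2]; mu=w.mean(0);e,v=np.linalg.eigh(np.cov((w-mu).T));print(s[k].tolist(),mu.round(1),'len',np.sqrt(12*e).round(1),'dir',np.degrees(np.arctan2(v[1,1],v[0,1])).round(1))
E
```

```text
clock: 49.58
tool_pos: [477.3, 157.2, 75.6]
tool_rot: [0.786, 0.618, 0.001, 0.0]
ft_force: [0.6, 0.2, 0.8]
width: 0.499
finger_force: 0.0
clock: 50.2
tool_pos: [477.0, 157.3, 75.5]
tool_rot: [0.787, 0.617, 0.001, 0.0]
ft_force: [-4.5, 0.2, 8.9]
width: 0.107
finger_force: 34.0
clock: 51.2
tool_pos: [477.5, 156.6, 75.5]
tool_rot: [1.0, -0.008, 0.001, 0.0]
ft_force: [-0.5, -5.7, 7.1]
width: 0.106
finger_force: 36.5
clock: 51.45
tool_pos: [477.5, 156.6, 75.5]
tool_rot: [1.0, -0.005, 0.001, 0.0]
ft_force: [-0.6, -6.0, 7.1]
width: 0.11
finger_force: 35.1
clock: 52.45
tool_pos: [477.6, 157.4, 237.1]
tool_rot: [1.0, -0.005, 0.002, -0.001]
ft_force: [-1.2, 0.1, -0.5]
width: 0.501
finger_force: 0.0
t 52.5 at [477.  157.2 235.1] phi -0.6 q1,q6 [ 14. 105.] | shift cm [ -4.22 -22.54   1.51] then yaw -0.6 | F [-0.  -0.7 -0.7] w 0.503
[490, 45, 30, 30, 594] [582.5 -11.9] len [16.9 20.4] dir 67.0
[392, 143, 53, 11, 444] [516.6  44.2] len [ 7.  42.4] dir 91.3
[275, 164, 12, 48, 470] [484.8 156.2] len [ 8.6 39. ] dir -179.3
[21, 211, 55, 30, 947] [453.3 353.5] len [20.3 37.3] dir 100.1
```

```bash
python3 -m creep '[[[0,0,-3,0],[0,0,-3,0],[-0.84,-4.5,0,0],[-0.84,-4.5,0,0],[-0.84,-4.5,0,0],[-0.84,-4.5,0,0],[-0.84,-4.5,0,0],[0,0,0,0]]]' -1
python3 -m creep '[[[0,0,0,0],[0,0,0,0]]]'
python3 - <<'E'
from h import *
f=snap('wrist','w19'); go(436,382,160,0)
for P in [(436,382,215),(436,382,140),(436,382,135)]: print(proj(f,[P]).round(1))
i=f['image'];h=cv2.cvtColor(i,cv2.COLOR_BGR2HSV)
for nm,lo,hi in [('orange',(5,150,60),(16,255,255)),('dark',(0,0,0),(180,255,45)),('yel',(18,130,80),(33,255,255))]:
    n,l,s,c=cv2.connectedComponentsWithStats(cv2.inRange(h,lo,hi))
    for k in range(1,n):
        if s[k,4]>60 and s[k,0]>120 and s[k,0]+s[k,2]<450: print(nm,s[k].tolist(),c[k].round(1))
cv2.imwrite('pics/w19c.png',cv2.resize(i[100:350,150:410],None,fx=2.3,fy=2.3,interpolation=cv2.INTER_CUBIC))
E
```

```text
clock: 53.5
tool_pos: [435.8, 384.5, 292.1]
tool_rot: [1.0, -0.003, -0.001, 0.001]
ft_force: [-0.3, -0.5, -0.8]
width: 1.0
finger_force: 0.0
clock: 53.75
tool_pos: [437.3, 381.5, 294.1]
tool_rot: [1.0, -0.006, -0.0, 0.0]
ft_force: [-0.4, -0.3, 1.0]
width: 0.998
finger_force: 0.0
t 53.8 at [437.3 381.6 294.3] phi -0.6 q1,q6 [ 37. 128.] | shift cm [-0.13 -0.04 13.43] then yaw -0.6 | F [ 0.  -0.9 -0.4] w 1.002
[[278.4 213.8]]
[[278.5 187.8]]
[[278.5 186.4]]
orange [259, 166, 42, 40, 879] [279.2 182.4]
dark [252, 136, 44, 29, 428] [268.7 149.9]
dark [268, 178, 25, 22, 323] [280.2 187.5]
dark [267, 197, 28, 28, 622] [280.1 210.4]
yel [234, 151, 87, 53, 1485] [265.4 174.8]
yel [294, 203, 15, 15, 131] [300.8 209.9]
yel [307, 236, 80, 102, 2471] [352.1 284.3]
```

View pics/w19c.png

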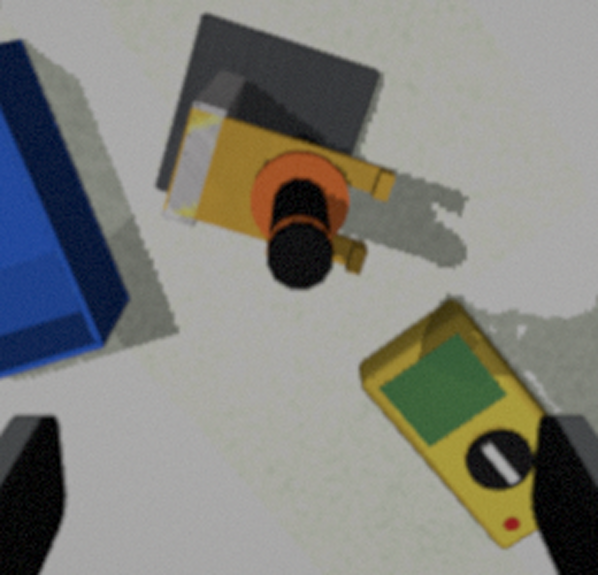

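View: handle cap centre at crop (300,255), collar centre (301,197), prong lips at (378,184) and (350,256); multimeter lies in the -y side (low).

```bash
python3 - <<'E'
from h import *
f=load('w19'); c=lambda p:(np.array(p,float)+.5)/2.3-.5+[150,100]
print('cap',px2w(f,[c((300,256))],215).round(1),'collar',px2w(f,[c((301,197))],142).round(1))
w=px2w(f,[c((383,184)),c((356,255))],143);print('lips',w.round(1),'mid',w.mean(0).round(1))
w2=px2w(f,[c((222,115)),c((392,172)),c((195,219)),c((270,240))],135);print(w2.round(1)); 
for a,b in ((0,1),(2,3)): d=w2[b]-w2[a];print(np.degrees(np.arctan2(d[1],d[0])))
E
```

```text
cap [[438.1 380.7 215. ]] collar [[438.8 380.1 142. ]]
lips [[443.9 347.5 143. ]
 [414.4 357.9 143. ]] mid [429.2 352.7 143. ]
[[470.7 411.  135. ]
 [447.  343.1 135. ]
 [428.2 423.9 135. ]
 [418.7 393.1 135. ]]
-109.30334727762016
-107.06549218864701
```

```bash
python3 -m creep '[[[0.1,0.11,4.5,0],[0,0,4.5,0],[0,0,4.6,0],[0,0,0,0],[0,0,0,0]]]'
python3 -m creep '[[[0,0,0,0],[0,0,0,0],[0,0,0,0],[0,0,0,0],[0,0,0,0],[0,0,0,0]]]' 1 50
python3 -c "
from h import *
go(438.5,380.5,180)"
```

```text
clock: 54.42
tool_pos: [438.8, 381.5, 160.6]
tool_rot: [1.0, -0.005, 0.001, -0.001]
ft_force: [-0.2, 0.9, 0.4]
width: 1.0
finger_force: 0.0
clock: 55.18
tool_pos: [438.1, 381.4, 158.8]
tool_rot: [1.0, -0.005, 0.0, -0.0]
ft_force: [-1.0, -1.5, 5.7]
width: 0.242
finger_force: 48.8
t 55.2 at [438.1 381.4 158.8] phi -0.6 q1,q6 [ 37. 128.] | shift cm [ 0.04  0.09 -2.12] then yaw 0 | F [-1.  -1.5  5.7] w 0.242
```

```bash
python3 -m creep '[[[0,0,-0.7,0],[0,0,-0.7,0],[0,0,0,0],[-0.6,1.7,0,0],[-0.6,1.7,0,0],[-0.6,1.7,0,0],[-0.6,1.7,0,0],[0,0,0,0]]]'
python3 -m creep '[[[0,0,-4,0],[0,0,-4,0],[0,0,0,0],[0,0,0,0]]]'
python3 - <<'E'
from h import *
f=snap('wrist','w20');p=pose()[0]; go(555,136.8,255,0)
print('expected cap',proj(f,[p+[0,0,215-158.8]]),'tip',proj(f,[p-[0,0,128.8]]),proj(f,[p-[0,0,128.8-90]]))
i=f['image'];h=cv2.cvtColor(i,cv2.COLOR_BGR2HSV)
n,l,s,c=cv2.connectedComponentsWithStats(cv2.inRange(h,(5,150,60),(16,255,255)))
for k in range(1,n):
    if s[k,4]>60: print(s[k].tolist(),c[k].round(1),px2w(f,c[k],p[2]-128.8+112).round(1))
g=snap('side','s3'); print('side tip exp',proj(g,[p-[0,0,128.8],p+[0,0,-128.8+108]]).round(1))
h=cv2.cvtColor(g['image'],cv2.COLOR_BGR2HSV)
n,l,s,c=cv2.connectedComponentsWithStats(cv2.inRange(h,(5,150,60),(16,255,255)))
for k in range(1,n):
    if s[k,4]>15: print(s[k].tolist(),c[k].round(1))
E
```

```text
clock: 56.18
tool_pos: [413.2, 313.1, 172.4]
tool_rot: [1.0, -0.005, 0.0, -0.0]
ft_force: [0.7, -0.1, -1.8]
width: 0.242
finger_force: 49.1
clock: 56.68
tool_pos: [413.1, 313.8, 251.3]
tool_rot: [1.0, -0.005, -0.001, 0.0]
ft_force: [-0.3, 1.3, -1.4]
width: 0.241
finger_force: 49.3
t 56.7 at [413.  313.7 251. ] phi -0.6 q1,q6 [ 33. 124.] | shift cm [14.37 17.55 -0.41] then yaw -0.6 | F [-0.  -0.4 -1.4] w 0.242
expected cap [[279.50056415 329.67164688]] tip [[279.11288203 193.63931982]] [[279.22426643 232.6692648 ]]
[246, 212, 70, 61, 2063] [279.6 236.5] [[419.5 313.4 234.2]]
[254, 287, 53, 22, 373] [280.2 294.6] [[382.6 313.4 234.2]]
side tip exp [[241.2 147.8]
 [239.2 117.6]]
[234, 116, 11, 6, 42] [239.  118.5]
[373, 161, 23, 10, 125] [383.3 164.3]
```

```bash
python3 -m creep '[[[2.87,3.5,-0.3,0],[2.87,3.5,-0.3,0],[2.87,3.5,-0.3,0],[2.87,3.5,-0.3,0],[2.89,3.55,-0.3,0],[0,0,0,0],[0,0,0,0]]]'
python3 -c "
from h import *
go(555,136.8,192,0)
p=pose()[0]
f=snap('wrist','w21'); pads(f,60); print(proj(f,[p-[0,0,128.8]]))"
```

```text
clock: 57.65
tool_pos: [554.9, 136.9, 266.4]
tool_rot: [1.0, -0.005, -0.001, 0.0]
ft_force: [0.7, 0.7, -1.5]
width: 0.239
finger_force: 49.4
t 57.6 at [554.9 136.9 266.4] phi -0.6 q1,q6 [ 10. 101.] | shift cm [0.02 0.01 7.44] then yaw -0.6 | F [ 0.7  0.7 -1.5] w 0.239
pad [479.4 166.9] 234 [559.7 -73.9  60. ]
pad [414.7 168.8] 229 [558.7  -6.6  60. ]
pad [279.1 173.5] 221 [555.4 136.8  60. ]
pad [345.1 171.5] 222 [556.6  66.7  60. ]
pad [279.3 236.5] 2099 [482.8 137.4  60. ]
pad [ 30.  311.5] 2106 [389.3 437.6  60. ]
pad [280.1 294.5] 373 [407.9 137.3  60. ]
red [278.5 150.8] 662 [579.4 137.2  60. ]
red [281.1 191.8] 261 [535.1 134.9  60. ]
yel [344.9 148.8] 727 [580.7  68.1  60. ]
yel [344.  193.4] 648 [532.5  66.7  60. ]
yel [338.  237.5] 228 [480.9  71.   60. ]
grn [407.6 166.7] 1820 [561.1   1.1  60. ]
grn [393.2 235.8] 213 [482.4   8.9  60. ]
blu [480.7 144. ] 834 [583.7 -71.2  60. ]
blu [473.3 188.9] 739 [535.9 -71.6  60. ]
blu [449.4 234.1] 234 [483.8 -53.5  60. ]
[[279.06588113 193.51077856]]
```

```bash
python3 -m creep '[[[0,0,3.7,0],[0,0,3.5,0],[0,0,0.5,0],[0,0,0.5,0],[0,0,0,0],[0,0,0,0],[0,0,0,0]]]'
python3 -c "
from h import *
go(556.1,66.7,205,0)"
```

```text
clock: 58.58
tool_pos: [555.4, 136.8, 186.0]
tool_rot: [1.0, -0.005, 0.001, -0.0]
ft_force: [-1.9, 1.8, 0.9]
width: 0.243
finger_force: 49.6
t 58.6 at [555.4 136.8 186. ] phi -0.6 q1,q6 [ 10. 101.] | shift cm [ 0.14  7.01 -1.9 ] then yaw -0.6 | F [-1.9  1.8  0.9] w 0.243
```

```bash
python3 -m creep '[[[0,0,0.2,0],[0,0,0,0],[0,0,0,0],[0,0,0,0],[0,0,-3.2,0],[0.05,3.5,0,0],[0.05,3.5,0,0],[0,0,0,0]]]'
python3 -m creep '[[[0,0,2.5,0],[0,0,0.8,0],[0,0,0,0],[0,0,0,0],[0,0,0,0],[0,0,0,0],[0,0,0,0]]]'
python3 -c "
from h import *
go(556.1,66.7,205,0)"
python3 -m creep '[[[0,0,-3.3,0],[0.05,3.5,0,0],[0.05,3.5,0,0],[0,0,0,0],[0,0,0,0]]]'
python3 -c "
from h import *
go(557.5,-3.3,186,0); p=pose()[0]
f=snap('wrist','w22'); pads(f,60)"
```

```text
clock: 59.58
tool_pos: [555.5, 64.7, 215.2]
tool_rot: [1.0, -0.006, -0.0, 0.0]
ft_force: [0.0, 1.1, -2.0]
width: 0.245
finger_force: 49.5
clock: 60.45
tool_pos: [555.6, 66.7, 182.5]
tool_rot: [1.0, -0.005, 0.0, -0.0]
ft_force: [1.0, 0.3, 0.8]
width: 0.238
finger_force: 49.8
t 60.5 at [555.6  66.7 182.5] phi -0.6 q1,q6 [ 3. 94.] | shift cm [ 0.05  0.   -2.25] then yaw -0.6 | F [1.  0.3 0.8] w 0.238
clock: 61.08
tool_pos: [555.7, -2.9, 215.1]
tool_rot: [1.0, -0.005, -0.0, -0.0]
ft_force: [-0.3, 0.3, -1.7]
width: 0.241
finger_force: 49.6
t 61.1 at [555.7  -2.9 215.1] phi -0.6 q1,q6 [-4. 86.] | shift cm [0.18 0.03 2.91] then yaw -0.6 | F [-0.3  0.3 -1.7] w 0.241
pad [355.8 180.9] 292 [559.8 -73.9  60. ]
pad [283.1 182.8] 289 [558.7  -6.7  60. ]
pad [204.2 185.7] 283 [556.7  66.5  60. ]
pad [128.5 187.7] 295 [555.5 136.6  60. ]
pad [279.2 236.6] 2158 [505.   -2.5  60. ]
pad [279.7 294.8] 409 [440.1  -2.4  60. ]
red [505.    2.6] 427 [ 701.4 -181.6   60. ]
red [125.4 162. ] 936 [579.4 135.9  60. ]
red [134.1 212.1] 803 [531.6 134.8  60. ]
red [159.  258.9] 268 [482.4 117.1  60. ]
red [503.6   2.4] 356 [ 701.6 -180.5   60. ]
yel [204.  159.7] 1019 [581.   64.8  60. ]
yel [208.  210.3] 830 [532.7  64.8  60. ]
yel [221. 257.] 279 [483.8  55.5  60. ]
yel [ 44.  369.4] 1759 [350.8 257.4  60. ]
grn [282.4 156.9] 886 [582.8  -6.2  60. ]
grn [ 30.3 389.3] 1211 [324.1 277.8  60. ]
blu [356.1 154.9] 975 [583.9 -72.8  60. ]
blu [353.6 205.7] 832 [535.8 -73.2  60. ]
blu [345.2 253.1] 271 [486.7 -67.6  60. ]
```

```bash
python3 -m creep '[[[0.25,0.38,0,0],[0,0,2.4,0],[0,0,0.8,0],[0,0,0,0],[0,0,0,0],[0,0,0,0],[0,0,0,0]]]'
python3 -c "
from h import *
go(559,-73.8,215,0)"
python3 -m creep '[[[0,0,-3.2,0],[0.05,3.4,0,0],[0.05,3.36,0,0],[0,0,0,0],[0,0,2.4,0],[0,0,0.8,0],[0,0,0,0],[0,0,0,0]]]'
python3 -m creep '[[[0,0,0,0],[0,0,0,0],[0,0,0,0]]]'
python3 -c "
from h import *
go(559,-73.8,265,0)"
```

```text
clock: 62.0
tool_pos: [558.4, -7.2, 183.7]
tool_rot: [1.0, -0.005, 0.0, -0.0]
ft_force: [0.6, 0.9, 0.9]
width: 0.241
finger_force: 49.8
t 62.0 at [558.4  -7.2 183.7] phi -0.6 q1,q6 [-4. 86.] | shift cm [ 0.13  6.66 -3.13] then yaw -0.6 | F [0.6 0.9 0.9] w 0.241
clock: 63.0
tool_pos: [558.9, -74.5, 184.2]
tool_rot: [1.0, -0.005, 0.0, 0.0]
ft_force: [-0.3, -0.5, 1.4]
width: 0.239
finger_force: 49.8
clock: 63.38
tool_pos: [558.7, -74.7, 183.5]
tool_rot: [1.0, -0.005, 0.0, -0.0]
ft_force: [-0.2, 0.7, 0.2]
width: 0.238
finger_force: 49.8
t 63.4 at [558.7 -74.7 183.5] phi -0.6 q1,q6 [-11.  79.] | shift cm [ 0.04 -0.09 -8.15] then yaw -0.6 | F [-0.2  0.7  0.2] w 0.238
```

```bash
python3 -m creep '[[[0,0,-4,0],[0,0,-4,0],[-1.8,-4.8,0,0],[-1.8,-4.8,0,0],[-1.8,-4.8,0,0],[-1.8,-4.8,0,0],[-1.8,-4.8,0,0],[-1.8,-4.8,0,0]]]'
python3 -m creep '[[[-1.8,-4.8,0,0],[-1.8,-4.8,0,0],[0,0,0,0],[0,0,0,0]]]'
python3 -c "
from h import *
go(413.2,313.2,174,0)"
```

```text
clock: 64.38
tool_pos: [452.6, 215.6, 263.2]
tool_rot: [1.0, -0.005, -0.0, 0.0]
ft_force: [0.1, 0.3, -1.8]
width: 0.238
finger_force: 49.6
clock: 64.88
tool_pos: [418.5, 310.3, 263.1]
tool_rot: [1.0, -0.005, -0.0, 0.0]
ft_force: [0.4, -0.3, -1.1]
width: 0.238
finger_force: 49.7
t 64.9 at [418.5 310.3 263.1] phi -0.6 q1,q6 [ 33. 123.] | shift cm [-0.53 -0.29  8.91] then yaw -0.6 | F [ 0.4 -0.3 -1.1] w 0.238
```

```bash
python3 -m creep '[[[-0.53,-0.29,3,0],[0,0,3,0],[0,0,2.9,0],[0,0,0,0],[0,0,0,0],[0,0,0,0]]]'
python3 -c "
from h import *
go(438.1,381.4,174,0); f=snap('wrist','w23'); pads(f,60)" | grep -E 't |pad'
```

```text
clock: 65.62
tool_pos: [413.8, 313.7, 175.7]
tool_rot: [1.0, -0.005, 0.001, -0.001]
ft_force: [-0.2, 0.2, -0.8]
width: 0.243
finger_force: 49.6
t 65.6 at [413.8 313.7 175.7] phi -0.6 q1,q6 [ 33. 124.] | shift cm [ 2.36 -6.8   0.18] then yaw -0.6 | F [-0.2  0.2 -0.8] w 0.243
pad [533.5   4.6] 240 [550.2 137.3  60. ]
pad [153.8 189.4] 6522 [422.3 415.9  60. ]
pad [279.3 236.5] 2064 [379.8 313.9  60. ]
pad [279.8 294.5] 363 [323.3 314.1  60. ]
```

```bash
python3 -m creep '[[[0.6,-1.7,0,0],[0.6,-1.7,0,0],[0.6,-1.7,0,0],[0.56,-1.7,0,0],[0,0,0,0],[0,0,0,0],[0,0,0,0]]]'
python3 -c "
from h import *
go(438.1,381.4,159,0)"
```

```text
clock: 66.55
tool_pos: [437.4, 380.9, 174.6]
tool_rot: [1.0, -0.005, 0.0, -0.0]
ft_force: [-0.5, 1.0, -1.2]
width: 0.248
finger_force: 49.7
t 66.5 at [437.4 380.9 174.6] phi -0.6 q1,q6 [ 37. 128.] | shift cm [ 0.06 -0.05  1.56] then yaw -0.6 | F [-0.5  1.  -1.2] w 0.248
```

```bash
python3 -m creep '[[[0.05,-0.05,0.5,0],[0,0,0.5,0],[0,0,0.5,0],[0,0,0.1,0],[0,0,0,0],[0,0,0,0]]]'
python3 -c "
from h import *
go(438.1,381.4,159,0)"
python3 -m creep '[[[0,0,0,0],[0,0,0,0],[0,0,0,0],[0,0,0,0],[0,0,0,0],[0,0,0,0]]]' -1
python3 -m creep '[[[0,0,-2,0],[0,0,-3,0],[0,0,-4,0],[0,0,-4.4,0],[0,0,0,0],[0,0,0,0]]]'
python3 - <<'E'
from h import *
f=snap('wrist','w24'); go(437.3,381.6,294.3)
h=cv2.cvtColor(f['image'],cv2.COLOR_BGR2HSV)
for nm,lo,hi in [('orange',(5,150,60),(16,255,255)),('dark',(0,0,0),(180,255,45))]:
    n,l,s,c=cv2.connectedComponentsWithStats(cv2.inRange(h,lo,hi))
    for k in range(1,n):
        if s[k,4]>60 and s[k,0]>120 and s[k,0]+s[k,2]<450: print(nm,s[k].tolist(),c[k].round(1))
frame_angle('fa7')
s=load('fa7scene')
for n in ('scene0','fa7scene'):
    a=load(n)['image'];h=cv2.cvtColor(a,cv2.COLOR_BGR2HSV)
E
```

```text
clock: 67.3
tool_pos: [438.1, 381.9, 158.8]
tool_rot: [1.0, -0.005, 0.0, -0.0]
ft_force: [-1.2, -2.5, 5.6]
width: 0.24
finger_force: 50.6
t 67.3 at [438.1 381.9 158.8] phi -0.6 q1,q6 [ 37. 128.] | shift cm [ 0.    0.05 -0.02] then yaw -0.6 | F [-1.2 -2.5  5.6] w 0.24
clock: 68.05
tool_pos: [438.0, 381.9, 158.3]
tool_rot: [1.0, -0.005, 0.0, -0.0]
ft_force: [0.4, 0.4, 0.3]
width: 1.001
finger_force: 0.0
clock: 68.8
tool_pos: [437.8, 381.7, 291.6]
tool_rot: [1.0, -0.005, -0.0, 0.0]
ft_force: [0.2, -0.2, -0.2]
width: 1.0
finger_force: 0.0
t 68.8 at [437.7 381.6 291.1] phi -0.6 q1,q6 [ 37. 128.] | shift cm [-0.04  0.01 -0.32] then yaw 0 | F [-0.3 -0.8 -0.5] w 1.0
orange [258, 166, 43, 41, 896] [278.6 183.4]
dark [252, 136, 49, 31, 449] [269.2 150.8]
dark [268, 179, 24, 21, 337] [279.6 188.6]
dark [266, 198, 28, 29, 631] [279.4 211.9]
side [(np.float64(0.0), np.float32(0.72)), (np.float64(0.03), np.float32(0.72)), (np.float64(0.06), np.float32(0.73)), (np.float64(0.09), np.float32(0.75))]
scene [(np.float64(1.38), np.float32(0.6)), (np.float64(1.47), np.float32(0.6)), (np.float64(1.74), np.float32(0.63)), (np.float64(1.35), np.float32(0.64))]
```

```bash
python3 -c "
from cell import hand_in
print(hand_in())"
```

```text
the job is handed in; nothing more can be done
None
```

I handed the job in at about 69 s of robot time. All four modules are in their slots, the frame is shut with both turnbuttons across it, the pads were pressed in the order red, yellow, green, blue, and the probe is back on its hook; `hand_in` returned no verdict, and green's pad last measured about 3 mm off its slot centre, within the 6 mm limit.

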